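Seal a preserve jar on the hand seamer

ROBOT

A 6-joint arm with a two-finger parallel gripper is mounted at the origin on the work surface. World frame = base frame: x ahead of the robot, y to its left, z up, the work surface at z = 0. Lengths are in m, angles in rad, forces in N, time in s.
With the tool pointing down it reaches from about 0.3 to 1 m from the base axis. Payload 5.1 kg.
Tool frame: the origin (TCP) lies midway between the tips of the shut fingers; the grasp point (between the pads) lies 19 mm behind it; y points along the fingers, x is the direction in which the jaws open and shut, and the axes are right-handed (so a half turn about y gives the same grasp; the last joint's range is limited). The gripper opens to 95 mm and grips with 3 to 60 N. Pads are 20 mm wide; open, the fingers measure 119 mm over their backs; the gripper's body (75 mm by 180 mm) begins 59 mm behind the grasp point.
Start: joints at [-1.198, 0.124, 1.65, -0, 1.367, -0.083], TCP at [0.286, -0.584, 0.215] pointing down, gripper open.
Joint ranges: [-2.61, 2.61], [-1.02, 2.33], [0.03, 2.71], [-1.35, 4.49], [0.32, 2.68], [-2.91, 2.91]. Speed limits (rad/s): [2.57, 2.57, 3.14, 3.14, 3.14, 3.14].

INTERFACE

Orientations are given as a unit quaternion [w, x, y, z].
In Python, from plant import env gives the robot as it stands. The module is installed in compiled form; this text tells all that it offers.
- The arm moves only by the tool servo_tool, never from a script. Its argument "targets" is a list of rows, each an object with "fingers": the finger opening in cm, from 0 to 9.51; "translation": the shift along the tool's x, y, z in cm, a list of three; "angular": the turn, a rotation vector about the tool's x, y, z in degrees, a list of three. A call has 1 to 20 rows; each row shifts and turns the commanded pose from where the row before left it, along the tool's axes as they then stand; what a row does not reach is not made up. A row lasts 1/8 s, in which the tool goes at most 62.5 mm and 10.7 degrees, less where a joint would pass 70% of its speed; a pose out of reach is approached as far as the arm can. A call is refused whole if a number of a shift passes 6.25 or a number of a turn 10.7, either way. A call with a gripper value outside its range is refused whole. The fingers move at their own pace and stop on an object; "newtons" is the grip in N (left out, the last holds). Time passes only in rows, so rows that do not move let the fingers close. It gives the time, the measured TCP pose, the force and the opening at its end, in the units of the state.
- env.get_state(): the state, without advancing time (a new reading comes with each control period).
- env.snapshot(name): name is "scene" or "top"; returns the picture (480x640x3 uint8, red, green, blue); there is no depth.
- env.calibration(name): a dict with "K" (3x3 intrinsics, pixels), "R" (3x3) and "t" (3): a world point X has camera coordinates R X + t. Camera axes: x right, y down, z forward; pixel columns grow to the right and rows downward; lengths in m; the calibration is good to about 2 mm. A picture is of the moment at which its call begins. calibration takes no time and is no camera call.
- env.sign_off(): hands the job in, once; it reports no verdict.
The state is a dict: "time_s": time; "q": joint angles; "joint_vel": joint speeds; "tau": joint torques, N m; "tool_pos": TCP position; "eef_rot": TCP orientation; "contact_force": force on the tool from outside, world axes, zero at the start; "moment": the same for the moment, N m; "gripper_width": opening from 0.0 (shut) to 1.0 (fully open).
Only numpy, scipy, OpenCV 4.12 (cv2) and the standard library are available. Lean on these libraries where they do the work, as an engineer would, in place of code of your own. Each camera call takes 0.05 s, during which the arm holds its last target.

TASK

Seal the jar that stands on the loading apron of the hand-cranked jar seamer: slide it in under the chuck until it rests against both locating posts, swing the clamp lever across to its far stop so the jar is raised and gripped, then wind the crank clockwise (seen from above) through a whole turn and on until its arm is parked over the column. Finally swing the clamp lever right back to let the jar down, leaving it standing under the chuck, and disturb none of the other goods.

Things in the scene. Friction and masses are not known exactly. Their poses are not given: they have to be found in the camera images.
- jar_center (a point): Centre (half-way up) of the jar to be sealed: a glass jar of mushrooms, 86 mm across and 100 mm tall, about 0.55 kg, its gold tin lid (83 mm across) already laid on. It is the only jar on the seamer; it starts on the loading apron, its underside 30 mm above the table. Too wide for most grippers: slide it.
- chuck (a point): Centre of the lower face of the seamer's chuck (74 mm across), on the upright spindle axis, 133.5 mm above the table, to which the seamer is fixed. Axes are the seamer's: z up, +y from the spindle to the column, -y to the loading apron (the robot's right and near side), -x to the side of the clamp lever. Above the chuck: a bearing 68 mm across, 154 to 206 mm above the table, joined to the column.
- posts (a point): Point half-way between the tops of the two upright locating posts, each 16 mm thick, 78 mm tall, at x = +-33 mm, y = 39 mm from the spindle axis (seamer's axes). A jar touching both is centred under the chuck, on the lift plate (92 mm disc, half a millimetre below the apron), its lid 4 mm below the chuck.
- apron (a point): Centre of the top of the flat loading apron, 30 mm above the table, 134 mm from the spindle axis towards -y (seamer's axes); 160 mm wide in x, y -48 to -220 mm, with lips 6 mm high along both sides, open at the lift plate and at its outer end. The jar starts on it.
- column_top (a point): Top of the seamer's column, 204 mm above the table, 122.5 mm from the spindle axis towards +y. The column is two upright steel rods, 20 mm thick and 52 mm apart, under a painted head casting (76 mm in x, 60 mm in y, 46 mm high) that carries the spindle. The parked crank arm points over it.
- clamp_lever (a joint): Angle of the clamp lever (rad), 0 at rest to 1.05 at the far stop. It swings level about the spindle axis, counter-clockwise seen from above: at 0 it points 15 degrees from the seamer's -x towards +y, at 1.05 it points 45 degrees from -x towards -y. The full swing raises the sprung lift plate 5 mm and presses the lid on the chuck (about 30 N). Friction (2 to 3 N at the knob) keeps it where it is left.
- lever_grip (a point): Middle of the clamp lever's upright black knob, 20 mm thick, 140 mm from the spindle axis, from 35 to 85 mm above the table (this point at about 60). The bar that carries it is 11 to 18 mm above the table.
- crank (a joint): Angle of the crank (rad), growing clockwise seen from above: 0 with its arm straight over the column (seamer's +y), 6.28 over it again after a whole turn. It starts 15 to 30 degrees short of the column (-0.52 to -0.26) and has no stops; friction (about 2 N at the handle) keeps it where it is left. The chuck turns with it and turns a clamped jar.
- crank_grip (a point): Middle of the crank's upright black handle, 22 mm thick, 80 mm from the spindle axis, from 222 to 284 mm above the table (this point at 253). The flat arm below it is 208 to 218 mm above the table.
- sealed_jar: Bystander, not to be disturbed: another jar of the same kind, already sealed, standing on the table; origin at the centre of its underside.
- honey_jar: Bystander, not to be disturbed: squat honey jar, 72 mm across, 85 mm tall, white lid; origin at the centre of its underside.
- lid_stack: Bystander, not to be disturbed: low stack of tin lids, 84 mm across, 22 mm high; origin at the centre of its underside.
- bottle: Bystander, not to be disturbed: upright juice bottle, 72 mm across, 250 mm tall; origin at the centre of its underside.
- toy_truck: Bystander, not to be disturbed: small wooden toy truck, 150 mm long, 70 mm high; origin at the centre of its underside.
- wooden_spoon: Bystander, not to be disturbed: wooden spoon lying flat; origin at the centre of its underside.
- carton: Bystander, not to be disturbed: small closed cardboard carton, 90 x 70 x 50 mm; origin at the centre of its underside.
- jar: The same jar; origin at the centre of its underside.

How it is judged:
On the way, in this order (a step that is already met when the one before it is completed fails the run):
1. the jar stands under the chuck against the posts, not yet clamped and the crank not yet wound (horizontal distance between jar_center and chuck below 0.005 m and angle between jar_center's own z axis and vertical below 0.05 rad and value of joint each of clamp_lever, crank below 0.3 rad), for 0.2 s.
2. the clamp lever is across at its far stop and the jar is raised against the chuck, the crank not yet wound (horizontal distance between jar_center and chuck below 0.005 m and z of jar_center in the frame of chuck above -0.0508 m and value of joint clamp_lever above 0.95 rad and value of joint crank below 0.5 rad), for 0.2 s.
3. with the jar clamped, the crank has been wound through a whole turn and its arm is over the column (horizontal distance between jar_center and chuck below 0.005 m and z of jar_center in the frame of chuck above -0.0508 m and value of joint clamp_lever above 0.95 rad and value of joint crank between 6.05 and 6.75 rad), for 0.2 s.
At the end, for the whole second after the job is handed in: The jar stands upright and at rest under the chuck (within 10 mm of its axis), let down; the clamp lever is back within 0.15 rad of rest; the crank has made its whole turn and its arm stands over the column (from 13 degrees short of it to 27 degrees past it: joint 6.05 to 6.75) (horizontal distance between jar_center and chuck below 0.01 m and angle between jar_center's own z axis and vertical below 0.05 rad and z of jar_center in the frame of chuck below -0.0518 m and value of joint clamp_lever below 0.15 rad and value of joint crank between 6.05 and 6.75 rad and linear speed of jar below 0.01 m/s); the robot touches nothing.
It fails at once if the crank was wound without the jar clamped (value of joint crank between 0.5 and 6 rad and value of joint clamp_lever below 0.75 rad).
It fails at once if the crank was wound on into a second turn (value of joint crank above 7.3 rad).
It fails at once if the jar was tipped (angle between jar_center's own z axis and vertical above 0.3 rad).
It fails at once if a bystander was disturbed (distance of any of sealed_jar, honey_jar, lid_stack, bottle, toy_truck, wooden_spoon, carton from where it was at the start of the episode above 0.03 m).
It also fails if it takes over 72 s, if anything falls off the work surface, if the arm or the gripper's body presses on something with over 40 N, if the wrist force passes 120 N, or if a joint passes its speed limit or range.

## Working session

There is one attempt and no reset: what is moved stays moved. The work goes in short steps, Python scripts to look and compute and a tool call to move; the robot and the scene stay as the last step left them, time stands still between calls to the robot, and variables do not carry over. Pictures are saved under pics/ and viewed, and the job is handed in when it is done.

Besides the shell and the picture viewer there is one more tool, called after "Request:" as name([rows], argument=value, ...), one row to a line, values as JSON. servo_tool: Moves the arm, as the interface text tells. Its arguments: {"type":"object","properties":{"targets":{"type":"array","items":{"type":"object","properties":{"fingers":{"type":"number"},"translation":{"type":"array","items":{"type":"number"}},"angular":{"type":"array","items":{"type":"number"}}}}},"newtons":{"type":"number"}},"required":["targets"]}

```bash
mkdir -p pics
python3 - <<'E'
from plant import env
import cv2,numpy as np
np.set_printoptions(precision=4,suppress=True)
s=env.get_state();print(s)
for n in ["scene","top"]:
    im=env.snapshot(n);cv2.imwrite(f"pics/{n}0.png",im[:,:,::-1]);c=env.calibration(n);print(n,c, -c["R"].T@c["t"])
E
```

```text
{'time_s': 0.0, 'q': array([-1.1976,  0.1245,  1.6517, -0.    ,  1.3675, -0.0826]), 'joint_vel': array([ 0.0006,  0.0007,  0.0018, -0.0012, -0.0001,  0.0011]), 'tau': array([ -0.0006, -41.7598, -35.9939,   0.0774,   0.0493,  -0.0002]), 'tool_pos': array([ 0.2858, -0.5831,  0.2134]), 'eef_rot': array([ 0.6005, -0.5996,  0.3747, -0.3735]), 'contact_force': array([ 0.0123, -0.2721,  0.7965]), 'moment': array([ 0.0217, -0.0282, -0.0092]), 'gripper_width': 0.9986333825263719}
scene {'K': array([[445.5602,   0.    , 324.9188],
       [  0.    , 445.5602, 239.816 ],
       [  0.    ,   0.    ,   1.    ]]), 'R': array([[ 0.0537,  0.9985, -0.007 ],
       [ 0.6221, -0.039 , -0.782 ],
       [-0.7811,  0.0376, -0.6233]]), 't': array([ 0.0016, -0.2301,  1.5908])} [ 1.3857 -0.0704  0.8116]
top {'K': array([[433.7392,   0.    , 314.4719],
       [  0.    , 433.7392, 239.0818],
       [  0.    ,   0.    ,   1.    ]]), 'R': array([[-0.0049, -0.9995, -0.0313],
       [-0.9974,  0.0071, -0.0721],
       [ 0.0723,  0.0308, -0.9969]]), 't': array([-0.0161,  0.6129,  1.0665])} [ 0.5341 -0.0533  1.1069]
```

View pics/scene0.png

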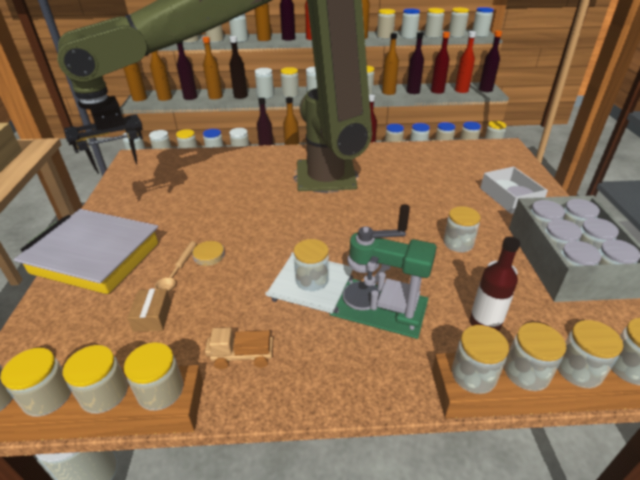

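View pics/top0.png

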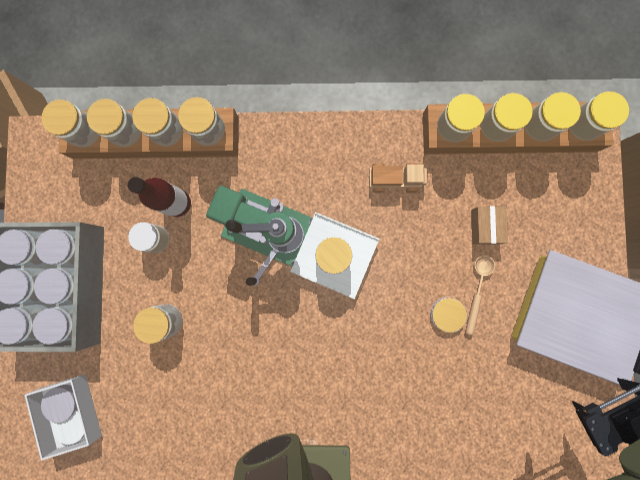

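Run:
```python
import cv2,numpy as np
a=cv2.imread("pics/top0.png")[170:310,190:390];b=cv2.imread("pics/scene0.png")[190:345,255:445]
cv2.imwrite("pics/z1.png",cv2.resize(a,None,fx=4,fy=4,interpolation=cv2.INTER_CUBIC));cv2.imwrite("pics/z2.png",cv2.resize(b,None,fx=3.8,fy=3.8,interpolation=cv2.INTER_CUBIC))
```

```text
(no output)
```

View pics/z1.png

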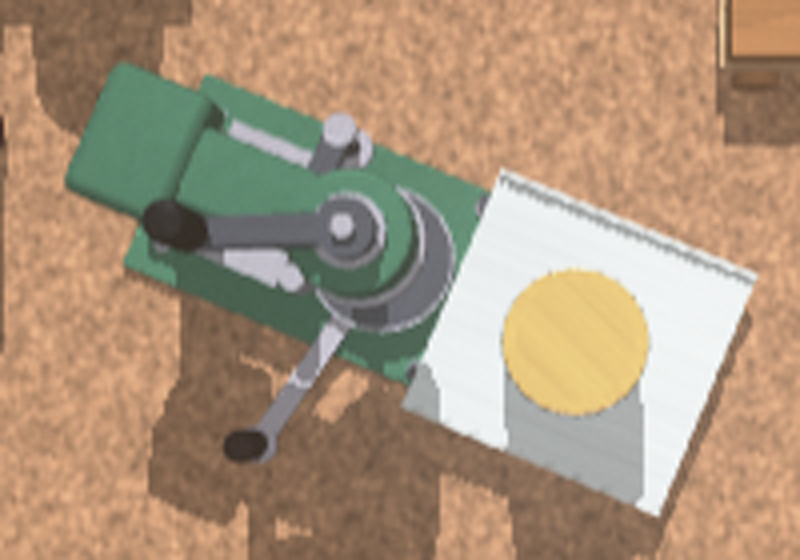

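View pics/z2.png

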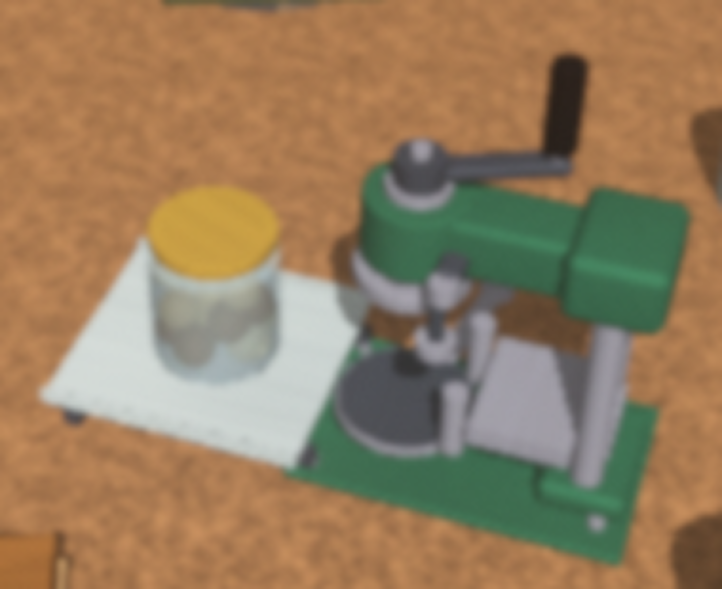

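```bash
cat > h.py <<'E'
import cv2,numpy as np
from plant import env
np.set_printoptions(precision=4,suppress=True)
def ray(n,px,z):
    c=env.calibration(n);C=-c["R"].T@c["t"]
    px=np.atleast_2d(np.asarray(px,float))
    d=np.c_[px,np.ones(len(px))]@np.linalg.inv(c["K"]).T@c["R"]
    return (C+d*((z-C[2])/d[:,2])[:,None])[:,:2]
def proj(n,X):
    c=env.calibration(n);p=(np.atleast_2d(X)@c["R"].T+c["t"])@c["K"].T
    return p[:,:2]/p[:,2:]
def blob(mask,near):
    k,l,st,ce=cv2.connectedComponentsWithStats(mask.astype(np.uint8))
    i=1+np.argmin(np.where(st[1:,4]>15,np.linalg.norm(ce[1:]-near,axis=1),1e9)); m=(l==i).astype(np.uint8)
    cs,_=cv2.findContours(m,cv2.RETR_EXTERNAL,cv2.CHAIN_APPROX_NONE); return max(cs,key=len)[:,0,:],ce[i],st[i]
E
python3 - <<'E'
from h import *
im=cv2.imread("pics/top0.png");hsv=cv2.cvtColor(im,cv2.COLOR_BGR2HSV);H,S,V=cv2.split(hsv)
lid,_,st=blob((S>90)&(H>17)&(H<30)&(V>170),(333,255));print("lid",st)
e=cv2.fitEllipse(lid.astype(np.float32));print(e)
jar=ray("top",[e[0]],.130)[0];print("jar top",jar)
w,_,st=blob((S<45)&(V>95),(335,255));print("white",st)
hull=cv2.convexHull(w)[:,0,:]
P=ray("top",hull,.033).astype(np.float32);r=cv2.minAreaRect(P);print("apron rect",r,cv2.boxPoints(r))
# four corners by hand from zoom
cor=np.array([[501,170],[757,277],[660,516],[403,405]])/4+[190,170]
print("corners",ray("top",cor,.033))
for nm,p,z in [("crank",(176,222),.284),("knob",(243,445),.085),("hub",(341,223),.228)]:
    print(nm,ray("top",np.array(p)/4+[190,170],z))
z2=lambda u:np.array(u)/3.8+[255,190]
print("scene crank top",ray("scene",z2((570,63)),.284))
print("scene lid",ray("scene",z2((213,231)),.130))
print("scene hubtop",ray("scene",z2((422,150)),.228))
g,_,st=blob((S<60)&(V>60)&(V<0),(1,1)) if 0 else (0,0,0)
for nm,p,z in [("seal",(152,324),.1),("honey",(144,237),.085),("bottle",(137,186),.25),("lids",(450,315),.022),("truck",(398,175),.07),("carton",(490,226),.05)]:
    print(nm,ray("top",p,z))
E
```

```text
lid [ 316  238   36   36 1016]
((333.3977966308594, 255.08624267578125), (34.802005767822266, 35.362098693847656), 90.58892059326172)
jar top [ 0.5685 -0.0655]
white [ 239  212  140   87 4367]
apron rect ((0.5822785496711731, 0.0005884319543838501), (0.34533455967903137, 0.19902309775352478), 82.30589294433594) [[ 0.4605 -0.1572]
 [ 0.6578 -0.1838]
 [ 0.704   0.1584]
 [ 0.5068  0.185 ]]
corners [[ 0.6784 -0.0224]
 [ 0.6104 -0.1803]
 [ 0.4639 -0.1188]
 [ 0.5326  0.039 ]]
crank [[0.621  0.1265]]
knob [[0.5096 0.1291]]
hub [[0.6257 0.0539]]
scene crank top [[0.6236 0.1346]]
scene lid [[ 0.5713 -0.0645]]
scene hubtop [[0.6241 0.0555]]
seal [[0.412  0.3564]]
honey [[0.6161 0.3865]]
bottle [[0.7066 0.3323]]
lids [[ 0.4236 -0.3516]]
truck [[ 0.7626 -0.2233]]
carton [[ 0.6394 -0.4456]]
```

```bash
cat >> h.py <<'E'
from scipy.spatial.transform import Rotation as Ro
def pose():
    s=env.get_state();q=s["eef_rot"];return s,Ro.from_quat([q[1],q[2],q[3],q[0]])
yh=np.array([.394,.919,0]);yh/=np.linalg.norm(yh);xh=np.array([yh[1],-yh[0],0]);zh=np.array([0,0,1.])
SP=np.array([.6245,.0535,0])
def sw(x,y,z): return SP+x*xh+y*yh+np.array([0,0,z])
def togo(target,Rt):
    s,R=pose(); d=target-s["tool_pos"]
    print("t",s["time_s"],"pos",s["tool_pos"],"F",s["contact_force"],"grip",s["gripper_width"],"q",s["q"])
    print("world delta",d,"tool cm",R.inv().apply(d)*100,"rotvec deg in tool",np.degrees((R.inv()*Rt).as_rotvec()))
E
python3 - <<'E'
from h import *
s,R=pose();print(R.as_matrix())
th=np.radians(40);a=np.sin(th)*yh-np.cos(th)*zh
for sg in (1,-1):
    x=sg*xh;Rt=Ro.from_matrix(np.c_[x,a,np.cross(x,a)])
    togo(sw(0,-.21,.075),Rt)
E
```

```text
[[ 0.4402 -0.0007  0.8979]
 [-0.8979  0.0017  0.4402]
 [-0.0018 -1.      0.0002]]
t 0.1 pos [ 0.2859 -0.5831  0.2135] F [-0.0479  1.1536 -0.1635] grip 1.0013039538670545 q [-1.1976  0.1244  1.6515  0.      1.3675 -0.0826]
world delta [ 0.2559  0.4436 -0.1385] tool cm [-28.5444  13.9118  42.4989] rotvec deg in tool [ 38.2329 -39.017   14.0954]
t 0.1 pos [ 0.2859 -0.5831  0.2135] F [-0.0479  1.1536 -0.1635] grip 1.0013039538670545 q [-1.1976  0.1244  1.6515  0.      1.3675 -0.0826]
world delta [ 0.2559  0.4436 -0.1385] tool cm [-28.5444  13.9118  42.4989] rotvec deg in tool [-17.7245 132.26    48.0765]
```

Request:
servo_tool([
  {"angular":[0,-10.2,0],"translation":[0,0,0],"fingers":6},
  {"angular":[0,-10.2,0],"translation":[0,0,0],"fingers":6},
  {"angular":[0,-10.2,0],"translation":[0,0,0],"fingers":6},
  {"angular":[0,-10.2,0],"translation":[0,0,0],"fingers":6},
  {"angular":[10,0,0],"translation":[0,0,0],"fingers":6},
  {"angular":[10,0,0],"translation":[0,0,0],"fingers":6},
  {"angular":[10,0,0],"translation":[0,0,0],"fingers":6},
  {"angular":[10,0,0],"translation":[0,0,0],"fingers":6},
  {"angular":[0,0,0],"translation":[0,0,0],"fingers":6},
])

```text
time_s: 1.23
tool_pos: [0.2845, -0.584, 0.2099]
eef_rot: [0.889, -0.412, 0.087, -0.182]
contact_force: [0.4, 0.4, -0.6]
gripper_width: 0.632
```

```bash
cat >> h.py <<'E'
th=np.radians(40);a=np.sin(th)*yh-np.cos(th)*zh
RT=Ro.from_matrix(np.c_[xh,a,np.cross(xh,a)])
E
python3 - <<'E'
from h import *
togo(sw(0,-.23,.20),RT);print(pose()[1].as_matrix())
E
```

```text
t 1.225 pos [ 0.2845 -0.584   0.2099] F [ 0.3615  0.3834 -0.5795] grip 0.6320835427752103 q [-1.3675  0.4631  1.3616  0.3978  1.9    -0.9445]
world delta [ 0.2494  0.4261 -0.0099] tool cm [ 6.1163 32.3916 36.7675] rotvec deg in tool [-0.2509 -0.1849 -0.1884]
[[ 0.9189  0.2516  0.3037]
 [-0.3944  0.5952  0.7002]
 [-0.0046 -0.7632  0.6461]]
```

Request:
servo_tool([
  {"angular":[0,0,0],"translation":[0.61,3.24,3.68],"fingers":6},
  {"angular":[0,0,0],"translation":[0.61,3.24,3.68],"fingers":6},
  {"angular":[0,0,0],"translation":[0.61,3.24,3.68],"fingers":6},
  {"angular":[0,0,0],"translation":[0.61,3.24,3.68],"fingers":6},
  {"angular":[0,0,0],"translation":[0.61,3.24,3.68],"fingers":6},
  {"angular":[0,0,0],"translation":[0.61,3.24,3.68],"fingers":6},
  {"angular":[0,0,0],"translation":[0.61,3.24,3.68],"fingers":6},
  {"angular":[0,0,0],"translation":[0.61,3.24,3.68],"fingers":6},
  {"angular":[0,0,0],"translation":[0.61,3.24,3.68],"fingers":6},
  {"angular":[0,0,0],"translation":[0.61,3.24,3.68],"fingers":6},
  {"angular":[0,0,0],"translation":[0,0,0],"fingers":6},
])

```text
time_s: 2.6
tool_pos: [0.5347, -0.1531, 0.2039]
eef_rot: [0.888, -0.415, 0.082, -0.179]
contact_force: [-0.2, 0.3, -1.1]
gripper_width: 0.636
```

Run:
```python
from h import *
togo(sw(0,-.225,.075),RT)
for n in ["scene","top"]: cv2.imwrite(f"pics/{n}1.png",env.snapshot(n)[:,:,::-1])
```

```text
t 2.6 pos [ 0.5347 -0.1531  0.2039] F [-0.1939  0.2948 -1.0875] grip 0.6358668590437984 q [-0.7093 -0.0004  1.9167  0.6595  1.4941 -0.4574]
world delta [ 0.0012 -0.0002 -0.1289] tool cm [ 0.0787  9.9068 -8.2423] rotvec deg in tool [ 0.1205  0.4349 -0.1571]
```

View pics/scene1.png

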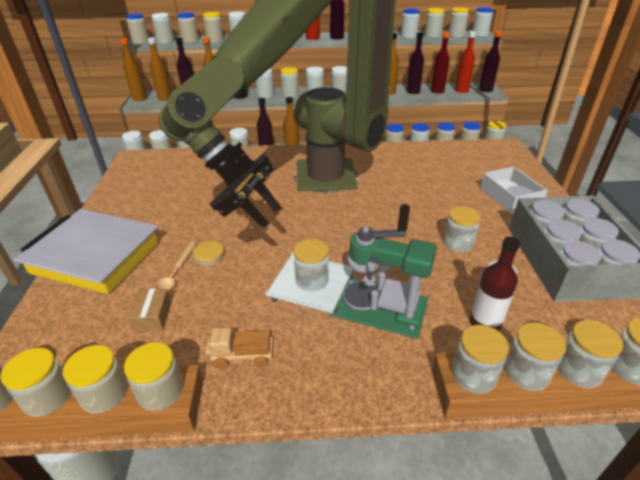

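View pics/top1.png

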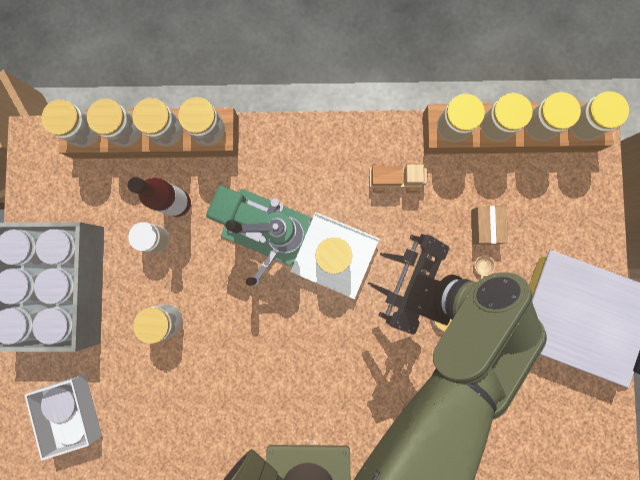

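Request:
servo_tool([
  {"angular":[0,0,0],"translation":[0.03,3.3,-2.74],"fingers":6},
  {"angular":[0,0,0],"translation":[0.03,3.3,-2.74],"fingers":6},
  {"angular":[0,0,0],"translation":[0.03,3.3,-2.74],"fingers":6},
  {"angular":[0,0,0],"translation":[0,0.96,1.15],"fingers":6},
  {"angular":[0,0,0],"translation":[0,0.96,1.15],"fingers":6},
  {"angular":[0,0,0],"translation":[0,0.64,0.77],"fingers":6},
  {"angular":[0,0,0],"translation":[0,0.64,0.77],"fingers":6},
  {"angular":[0,0,0],"translation":[0,0.45,0.54],"fingers":6},
  {"angular":[0,0,0],"translation":[0,0.45,0.54],"fingers":6},
  {"angular":[0,0,0],"translation":[0,0.45,0.54],"fingers":6},
  {"angular":[0,0,0],"translation":[0,0.45,0.54],"fingers":6},
  {"angular":[0,0,0],"translation":[0,0.45,0.54],"fingers":6},
  {"angular":[0,0,0],"translation":[0,0.45,0.54],"fingers":6},
  {"angular":[0,0,0],"translation":[0,0.45,0.54],"fingers":6},
  {"angular":[0,0,0],"translation":[0,0.45,0.54],"fingers":6},
])

```text
time_s: 4.58
tool_pos: [0.5773, -0.0582, 0.0746]
eef_rot: [0.888, -0.414, 0.085, -0.181]
contact_force: [-1.1, -3.4, 1.4]
gripper_width: 0.63
```

Run:
```python
from h import *
togo(sw(0,-.039,.075),RT)
for n in ["scene","top"]: cv2.imwrite(f"pics/{n}2.png",cv2.resize(env.snapshot(n)[150:350,180:460,::-1],None,fx=2.8,fy=2.8))
```

```text
t 4.575 pos [ 0.5773 -0.0582  0.0746] F [-1.0944 -3.3504  1.4059] grip 0.6295691927978115 q [-0.5269  0.1395  2.014   0.751   1.2076 -0.4813]
world delta [0.0318 0.0759 0.0004] tool cm [-0.0515  5.2609  6.3287] rotvec deg in tool [ 0.0026  0.0881 -0.0725]
```

View pics/scene2.png

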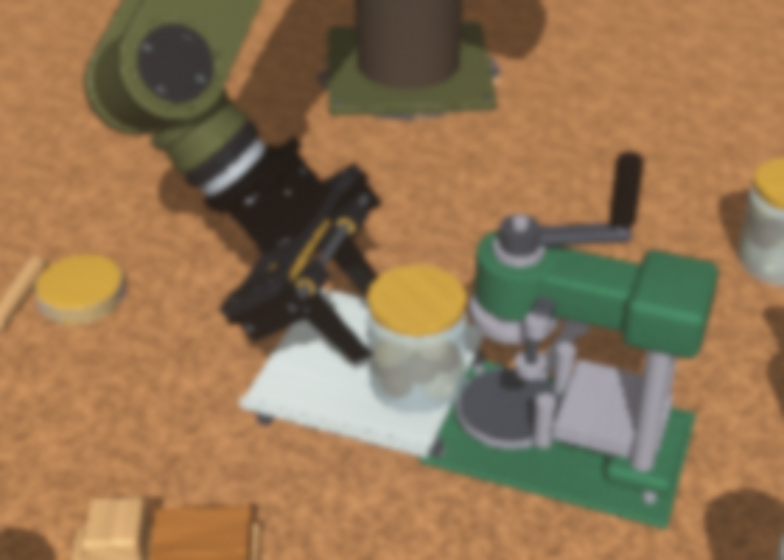

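View pics/top2.png

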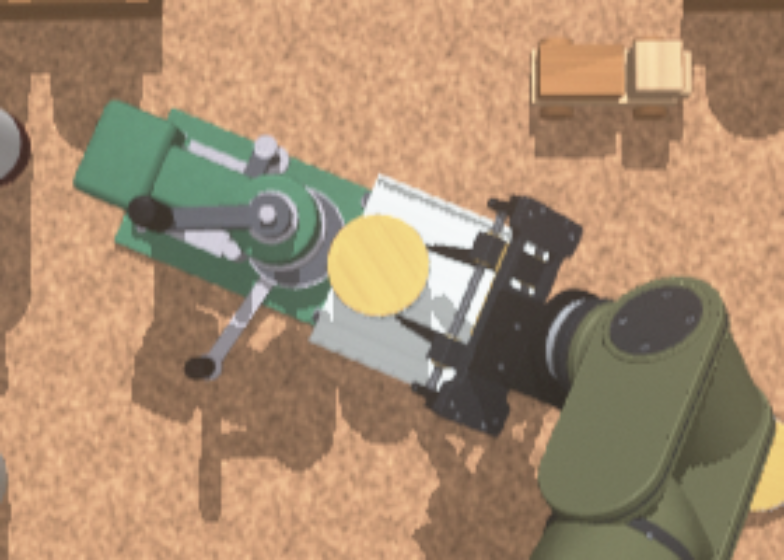

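Request:
servo_tool([
  {"angular":[0,0,0],"translation":[0,0.45,0.54],"fingers":6},
  {"angular":[0,0,0],"translation":[0,0.45,0.54],"fingers":6},
  {"angular":[0,0,0],"translation":[0,0.45,0.54],"fingers":6},
  {"angular":[0,0,0],"translation":[0,0.45,0.54],"fingers":6},
  {"angular":[0,0,0],"translation":[0,0.45,0.54],"fingers":6},
  {"angular":[0,0,0],"translation":[0,0.45,0.54],"fingers":6},
  {"angular":[0,0,0],"translation":[0,0.45,0.54],"fingers":6},
  {"angular":[0,0,0],"translation":[0,0.45,0.54],"fingers":6},
  {"angular":[0,0,0],"translation":[0,0.45,0.54],"fingers":6},
  {"angular":[0,0,0],"translation":[0,0.32,0.38],"fingers":6},
])

```text
time_s: 5.92
tool_pos: [0.6038, 0.0047, 0.0747]
eef_rot: [0.888, -0.414, 0.085, -0.181]
contact_force: [-2.0, -3.2, -0.1]
gripper_width: 0.631
```

Run:
```python
from h import *
togo(sw(0,-.039,.075),RT)
im=env.snapshot("top")[:,:,::-1];cv2.imwrite("pics/top3f.png",im)
cv2.imwrite(f"pics/top3.png",cv2.resize(im[170:310,190:390],None,fx=4,fy=4))
im=env.snapshot("scene")[:,:,::-1]
cv2.imwrite(f"pics/scene3.png",cv2.resize(im[190:345,255:445],None,fx=3.8,fy=3.8))
print(proj("top",sw(0,0,.13)),proj("top",sw(-.135,.036,.085)))
```

```text
t 5.925 pos [0.6038 0.0047 0.0747] F [-1.9759 -3.1843 -0.0716] grip 0.6305424015476582 q [-0.4035  0.1439  2.0088  0.7871  1.137  -0.4004]
world delta [0.0053 0.013  0.0003] tool cm [-0.0225  0.8794  1.0938] rotvec deg in tool [ 0.0036  0.0928 -0.1071]
[[280.6717 230.7095]] [[246.2478 279.1254]]
```

View pics/top3.png

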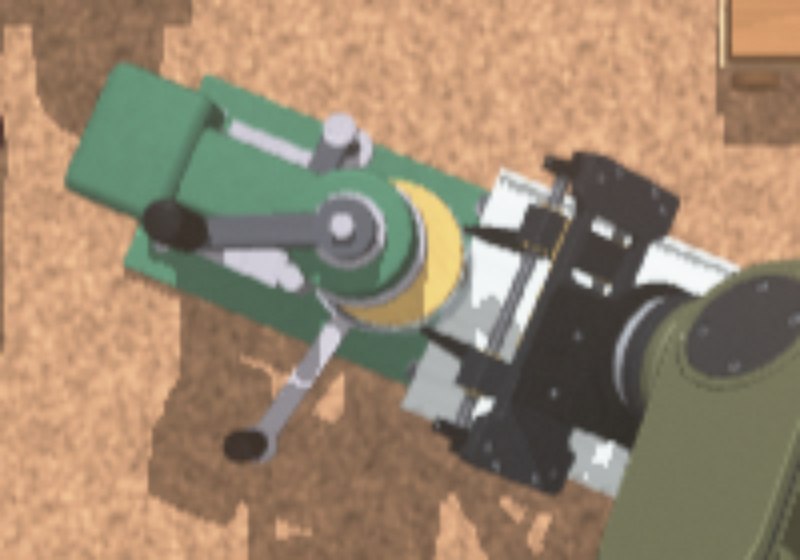

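View pics/scene3.png

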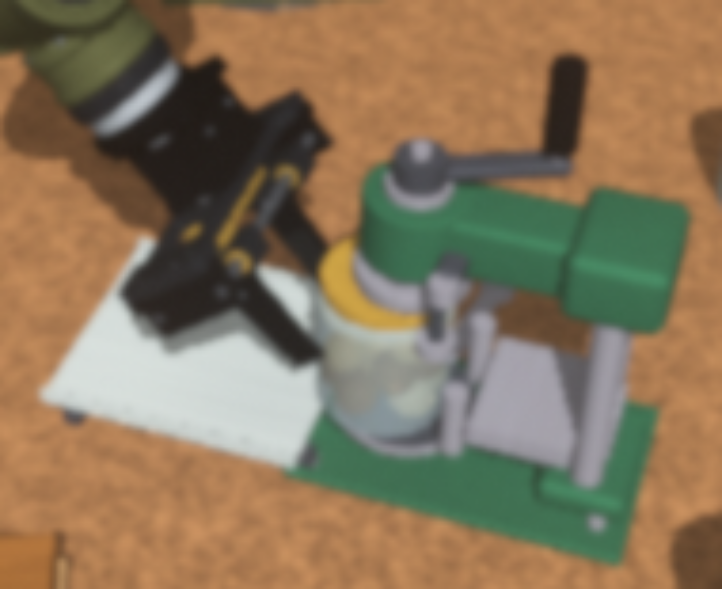

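Request:
servo_tool([
  {"angular":[0,0,0],"translation":[0,0.19,0.23],"fingers":6},
  {"angular":[0,0,0],"translation":[0,0.19,0.23],"fingers":6},
  {"angular":[0,0,0],"translation":[0,0.19,0.23],"fingers":6},
])

```text
time_s: 6.4
tool_pos: [0.6074, 0.0124, 0.0748]
eef_rot: [0.888, -0.414, 0.085, -0.181]
contact_force: [-1.7, -3.0, -0.6]
gripper_width: 0.63
```

Request:
servo_tool([
  {"angular":[0,0,0],"translation":[0,0.13,0.15],"fingers":6},
  {"angular":[0,0,0],"translation":[0,0.13,0.15],"fingers":6},
])

```text
time_s: 6.65
tool_pos: [0.6089, 0.0161, 0.0747]
eef_rot: [0.888, -0.414, 0.085, -0.181]
contact_force: [-2.0, -2.6, -0.6]
gripper_width: 0.63
```

Request:
servo_tool([
  {"angular":[0,0,0],"translation":[0,0.13,0.15],"fingers":6},
  {"angular":[0,0,0],"translation":[0,0,0],"fingers":6},
])

```text
time_s: 6.9
tool_pos: [0.6097, 0.018, 0.0748]
eef_rot: [0.888, -0.414, 0.085, -0.181]
contact_force: [-0.2, -1.3, -0.6]
gripper_width: 0.631
```

Request:
servo_tool([
  {"angular":[0,0,0],"translation":[0,0.13,0.15],"fingers":6},
  {"angular":[0,0,0],"translation":[0,0,0],"fingers":6},
])

```text
time_s: 7.15
tool_pos: [0.6101, 0.0192, 0.0746]
eef_rot: [0.888, -0.415, 0.085, -0.181]
contact_force: [-2.9, -4.2, 0.1]
gripper_width: 0.627
```

Request:
servo_tool([
  {"angular":[0,0,0],"translation":[0,0.13,0.15],"fingers":6},
  {"angular":[0,0,0],"translation":[0,0,0],"fingers":6},
])

```text
time_s: 7.4
tool_pos: [0.6103, 0.0202, 0.0745]
eef_rot: [0.888, -0.415, 0.085, -0.18]
contact_force: [-8.8, -9.1, 2.6]
gripper_width: 0.63
```

Request:
servo_tool([
  {"angular":[0,0,0],"translation":[0,0.13,0.15],"fingers":6},
  {"angular":[0,0,0],"translation":[0,0,0],"fingers":6},
])

```text
time_s: 7.65
tool_pos: [0.6104, 0.021, 0.0744]
eef_rot: [0.887, -0.416, 0.085, -0.18]
contact_force: [-14.5, -15.4, 6.3]
gripper_width: 0.629
```

Request:
servo_tool([
  {"angular":[0,0,0],"translation":[0,-0.32,-0.38],"fingers":6},
  {"angular":[0,0,0],"translation":[0,-0.64,-0.77],"fingers":6},
  {"angular":[0,0,0],"translation":[0,-1.93,-2.3],"fingers":6},
  {"angular":[0,0,0],"translation":[0,-3.2,-3.8],"fingers":6},
  {"angular":[0,0,0],"translation":[0,-3.2,-3.8],"fingers":6},
  {"angular":[0,0,0],"translation":[0,-3.8,3.2],"fingers":6},
])

```text
time_s: 8.4
tool_pos: [0.553, -0.1109, 0.1216]
eef_rot: [0.888, -0.412, 0.089, -0.182]
contact_force: [0.5, 1.2, -0.3]
gripper_width: 0.629
```

Run:
```python
from h import *
# lever knob target, vertical tool, jaws tangential
im=env.snapshot("top")[:,:,::-1];cv2.imwrite("pics/top4f.png",im)
cv2.imwrite(f"pics/top4.png",cv2.resize(im[170:310,190:390],None,fx=4,fy=4))
im2=env.snapshot("scene")[:,:,::-1]
cv2.imwrite(f"pics/scene4.png",cv2.resize(im2[190:345,255:445],None,fx=3.8,fy=3.8))
H,S,V=cv2.split(cv2.cvtColor(im,cv2.COLOR_BGR2HSV))
c,ce,st=blob((V<60),(251,282));print("knob",ce,st)
c,ce,st=blob((V<60),(233,226));print("handle",ce,st)
lid,ce,st=blob((S>90)&(H>17)&(H<30)&(V>120),(300,235));print("lid vis",ce,st)
# fit circle of radius to right outer edge in plane z=.13
P=ray("top",lid,.130);
from scipy.optimize import least_squares
# outer edge: farthest points toward -yh
q=(P-SP[:2])@np.c_[xh[:2],yh[:2]]
print("extreme -y",q[:,1].min(),"x extents",q[:,0].min(),q[:,0].max())
sel=q[(q[:,1]<-.02)&(np.hypot(q[:,0],q[:,1])>.037)]
f=least_squares(lambda p:np.hypot(sel[:,0]-p[0],sel[:,1]-p[1])-.0415,[0,0],loss="soft_l1",f_scale=.001);print("lid centre seamer",f.x,len(sel))
togo(sw(-.135,.03,.2),RT)
```

```text
knob [237.     227.0909] [234 223   7   9  33]
handle [237.     227.0909] [234 223   7   9  33]
lid vis [292.561  232.3537] [276 214  23  34  82]
extreme -y -0.040704204917968945 x extents -0.03810396801781679 0.040624642574044745
lid centre seamer [0.0008 0.0034] 54
t 8.5 pos [ 0.5588 -0.1122  0.1306] F [ 1.0574 -0.6132 -0.3894] grip 0.6333312633663645 q [-0.6277  0.0724  1.9772  0.7034  1.3349 -0.4832]
world delta [-0.0465  0.2465  0.0694] tool cm [-13.9259   7.9589  20.4994] rotvec deg in tool [-0.0131  0.357   0.4625]
```

View pics/top4.png

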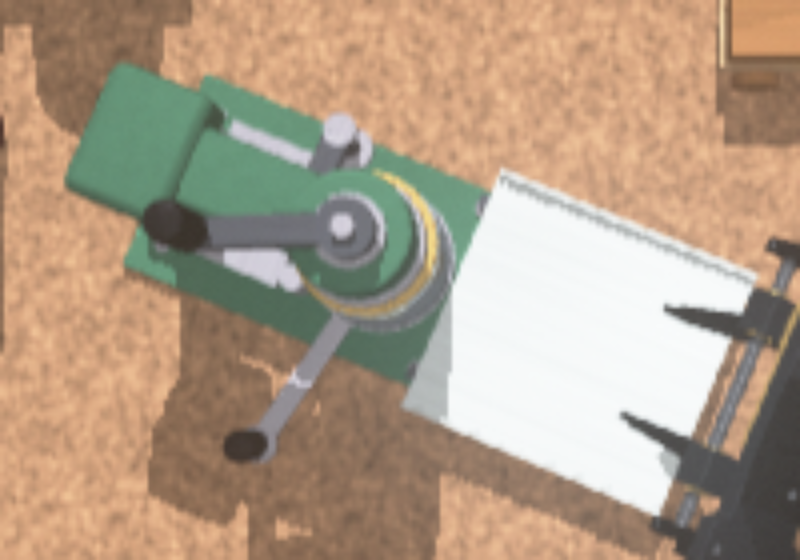

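View pics/scene4.png

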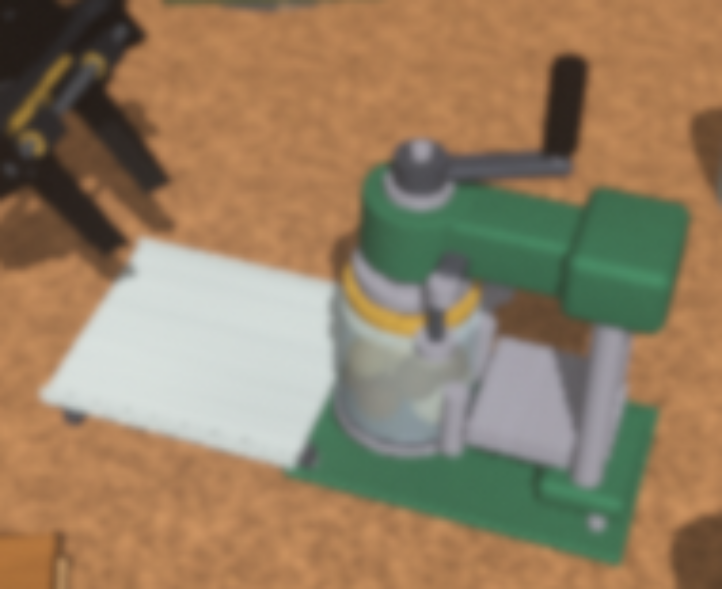

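Request:
servo_tool([
  {"angular":[0,0,0],"translation":[0,-4.6,3.86],"fingers":5},
  {"angular":[0,0,0],"translation":[0,-4.6,3.86],"fingers":5},
  {"angular":[-10,0,0],"translation":[0,0,0],"fingers":5},
  {"angular":[-10,0,0],"translation":[0,0,0],"fingers":5},
  {"angular":[-10,0,0],"translation":[0,0,0],"fingers":5},
  {"angular":[-10,0,0],"translation":[0,0,0],"fingers":5},
  {"angular":[0,10.7,0],"translation":[0,0,0],"fingers":5},
  {"angular":[0,10.7,0],"translation":[0,0,0],"fingers":5},
  {"angular":[0,10.7,0],"translation":[0,0,0],"fingers":5},
  {"angular":[0,10.7,0],"translation":[0,0,0],"fingers":5},
  {"angular":[0,10.7,0],"translation":[0,0,0],"fingers":5},
  {"angular":[0,10.7,0],"translation":[0,0,0],"fingers":5},
  {"angular":[0,10.7,0],"translation":[0,0,0],"fingers":5},
  {"angular":[0,0,0],"translation":[0,0,0],"fingers":5},
])

```text
time_s: 10.25
tool_pos: [0.5556, -0.109, 0.2445]
eef_rot: [0.465, -0.465, 0.533, -0.533]
contact_force: [-0.1, 0.4, -0.2]
gripper_width: 0.525
```

```bash
cat >> h.py <<'E'
x=np.array([np.cos(np.radians(-98)),np.sin(np.radians(-98)),0]);RL=Ro.from_matrix(np.c_[x,-zh,np.cross(x,-zh)])
E
python3 - <<'E'
from h import *
im=cv2.imread("pics/top4f.png");H,S,V=cv2.split(cv2.cvtColor(im,cv2.COLOR_BGR2HSV))
print(V[276:290,243:262])
togo(np.array([.42,.13,.2]),RL);togo(np.array([.511,.131,.2]),RL)
E
```

```text
[[134 134 133 137 138 132 131 135 137 136 135 143 146 147 148 147 150 139
  118]
 [135 135 137 142 128 111 107 103 104 101 102 119 128 144 147 144 142 122
  130]
 [127 124 132 129  99  70  64  67  64  64  65  63  86 126 145 142 123 128
  133]
 [124 123 135  90  67  66  66  68  65  64  65  65  65  90 145 145 112 134
  135]
 [137 140 139  72  63  66  67  68  67  68  64  64  62  75 144 142 121 139
  135]
 [141 142 119  64  66  66  67  68  69  68  65  64  65  72 143 144 119 134
  134]
 [140 139 123  66  67  69  68  70  69  69  66  64  65  98 143 139 117 129
  133]
 [145 144 141  80  65  65  68  67  68  66  62  64  82 128 139 130 128 140
  140]
 [151 154 144 114  80  68  67  67  67  70  79  82 117 135 131 138 144 150
  150]
 [158 153 140 139 124 113  94  88 101 109 118 118 144 131 135 152 148 150
  158]
 [160 148 134 143 152 154 133 126 136 141 137 139 143 136 137 149 146 147
  155]
 [148 140 132 142 151 150 147 140 143 143 135 134 137 128 125 146 145 145
  148]
 [133 132 137 143 140 145 141 140 146 145 140 138 140 128 120 146 151 144
  145]
 [130 129 132 139 134 146 150 143 143 146 150 146 146 131 127 143 145 146
  148]]
t 10.25 pos [ 0.5556 -0.109   0.2445] F [-0.063   0.3929 -0.2108] grip 0.5254075441493521 q [-0.2889 -0.0781  1.8056  0.0008  1.4144  1.4183]
world delta [-0.1356  0.239  -0.0445] tool cm [-21.8257   4.4719 -16.6807] rotvec deg in tool [ 0.01    0.1802 -0.0476]
t 10.25 pos [ 0.5556 -0.109   0.2445] F [-0.063   0.3929 -0.2108] grip 0.5254075441493521 q [-0.2889 -0.0781  1.8056  0.0008  1.4144  1.4183]
world delta [-0.0446  0.24   -0.0445] tool cm [-23.1629   4.4714  -7.6789] rotvec deg in tool [ 0.01    0.1802 -0.0476]
```

Request:
servo_tool([
  {"angular":[0,0,0],"translation":[-3.5,0,-3.86],"fingers":5},
  {"angular":[0,0,0],"translation":[-3.5,0,-3.86],"fingers":5},
  {"angular":[0,0,0],"translation":[-3.5,0,-3.86],"fingers":5},
  {"angular":[0,0,0],"translation":[-4.2,1.4,1.25],"fingers":5},
  {"angular":[0,0,0],"translation":[-4.2,1.4,1.25],"fingers":5},
  {"angular":[0,0,0],"translation":[-4.2,1.4,1.25],"fingers":5},
  {"angular":[0,0,0],"translation":[0,0,0],"fingers":5},
])

```text
time_s: 11.12
tool_pos: [0.5095, 0.1324, 0.2009]
eef_rot: [0.465, -0.467, 0.533, -0.531]
contact_force: [-0.0, -0.2, 0.0]
gripper_width: 0.527
```

Run:
```python
from h import *
togo(np.array([.510,.131,.043]),RL)
cv2.imwrite("pics/top5.png",cv2.resize(env.snapshot("top")[170:310,190:390,::-1],None,fx=4,fy=4))
cv2.imwrite("pics/scene5.png",env.snapshot("scene")[:,:,::-1])
```

```text
t 11.125 pos [0.5095 0.1324 0.2009] F [-0.049  -0.2054  0.0199] grip 0.5268040816145091 q [ 0.1517 -0.1411  1.9367  0.0008  1.3492  1.8548]
world delta [ 0.0005 -0.0014 -0.1579] tool cm [ 0.1265 15.7933  0.1162] rotvec deg in tool [0.1884 0.4091 0.009 ]
```

View pics/top5.png

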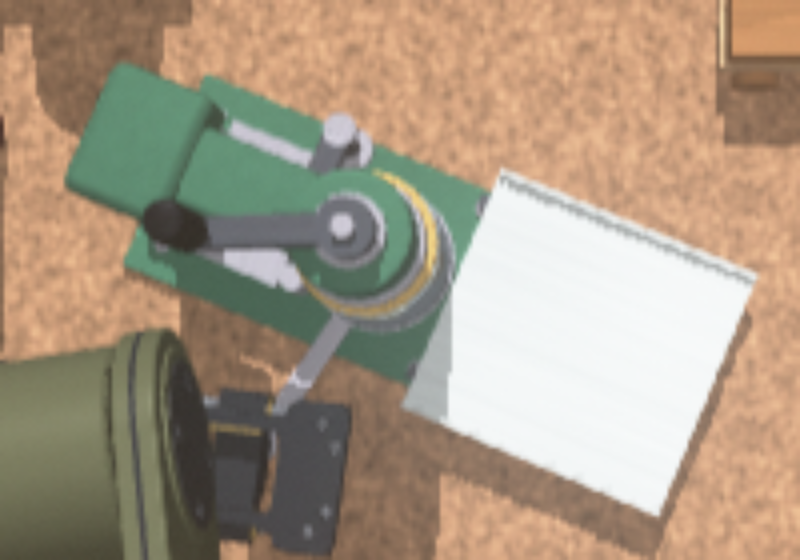

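View pics/scene5.png

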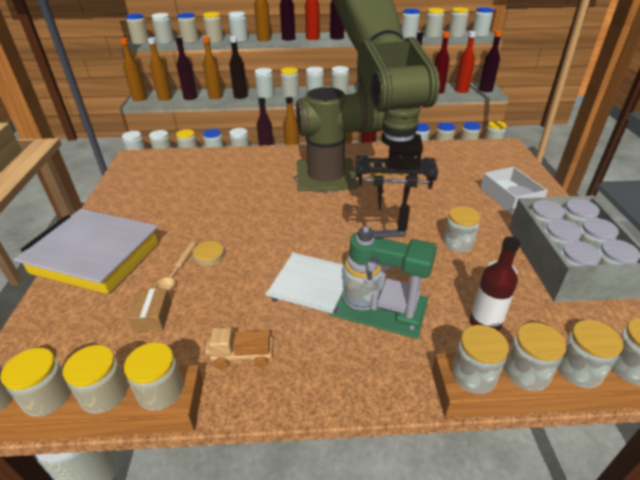

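Request:
servo_tool([
  {"angular":[0,0,0],"translation":[0.05,5.2,0.03],"fingers":5},
  {"angular":[0,0,0],"translation":[0.05,5.2,0.03],"fingers":5},
  {"angular":[0,0,0],"translation":[0.03,2.7,0.03],"fingers":5},
  {"angular":[0,0,0],"translation":[0,2.5,0],"fingers":5},
  {"angular":[0,0,0],"translation":[0,0,0],"fingers":2.5},
  {"angular":[0,0,0],"translation":[0,0,0],"fingers":1.5},
  {"angular":[0,0,0],"translation":[0,0,0],"fingers":1.5},
  {"angular":[0,0,0],"translation":[0,0,0],"fingers":1.5},
], newtons=8)

```text
time_s: 12.22
tool_pos: [0.5115, 0.1297, 0.0484]
eef_rot: [0.465, -0.463, 0.534, -0.534]
contact_force: [-1.9, 4.0, 4.3]
gripper_width: 0.206
```

Run:
```python
from h import *
s,R=pose();p=s["tool_pos"][:2]-SP[:2]
print(s["tool_pos"],s["gripper_width"],s["contact_force"])
print("seamer",p@xh[:2],p@yh[:2],"r",np.hypot(*p),"ang deg from -x to +y",np.degrees(np.arctan2(p@yh[:2],-(p@xh[:2]))))
cv2.imwrite("pics/scene6.png",cv2.resize(env.snapshot("scene")[140:300,300:500,::-1],None,fx=4,fy=3.7))
```

```text
[0.5115 0.1297 0.0484] 0.20584190796875268 [-1.9285  4.0371  4.3397]
seamer -0.13390877780332486 0.025529957121942164 r 0.13632072286863958 ang deg from -x to +y 10.794010106510749
```

View pics/scene6.png

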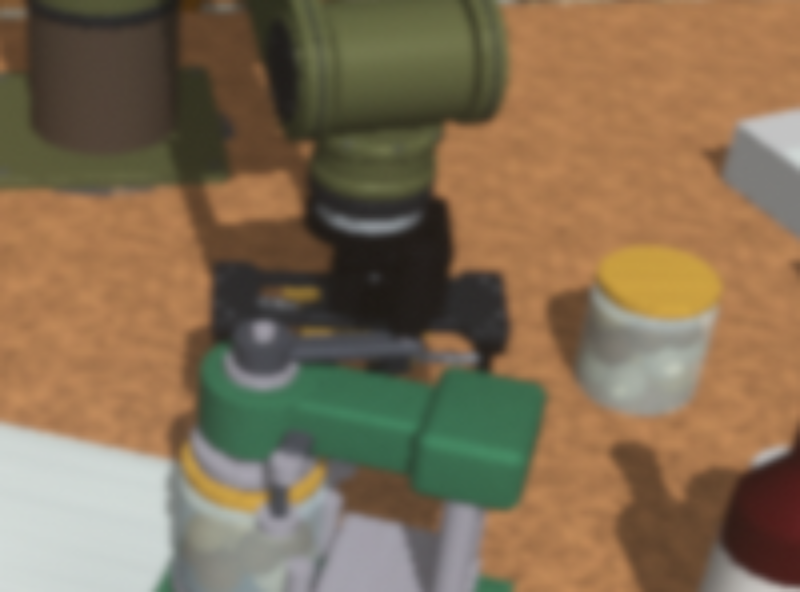

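Run:
```python
from h import *
s,R=pose();r=.1367
pt=lambda d:SP+r*(-np.cos(np.radians(d))*xh+np.sin(np.radians(d))*yh)
a=np.linspace(10.8,-46.2,13)
P=np.array([pt(d) for d in a]);print(np.round(R.inv().apply(np.diff(P,axis=0))*100,2))
```

```text
[[ 1.04 -0.   -0.45]
 [ 1.07 -0.   -0.37]
 [ 1.1  -0.   -0.28]
 [ 1.12 -0.   -0.18]
 [ 1.13 -0.   -0.09]
 [ 1.13 -0.    0.  ]
 [ 1.13 -0.    0.1 ]
 [ 1.12 -0.    0.19]
 [ 1.1  -0.    0.28]
 [ 1.07 -0.    0.37]
 [ 1.04 -0.    0.46]
 [ 0.99 -0.    0.54]]
```

Request:
servo_tool([
  {"angular":[0,0,0],"translation":[1.04,0,-0.45],"fingers":1.5},
  {"angular":[0,0,0],"translation":[1.07,0,-0.37],"fingers":1.5},
  {"angular":[0,0,0],"translation":[1.1,0,-0.28],"fingers":1.5},
  {"angular":[0,0,0],"translation":[1.12,0,-0.18],"fingers":1.5},
  {"angular":[0,0,0],"translation":[1.13,0,-0.09],"fingers":1.5},
  {"angular":[0,0,0],"translation":[1.13,0,0],"fingers":1.5},
])

```text
time_s: 13.02
tool_pos: [0.4886, 0.0654, 0.0477]
eef_rot: [-0.465, 0.464, -0.533, 0.534]
contact_force: [-0.7, 3.5, 4.5]
gripper_width: 0.214
```

Request:
servo_tool([
  {"angular":[0,0,0],"translation":[1.13,0,0.1],"fingers":1.5},
  {"angular":[0,0,0],"translation":[1.12,0,0.19],"fingers":1.5},
  {"angular":[0,0,0],"translation":[1.1,0,0.28],"fingers":1.5},
  {"angular":[0,0,0],"translation":[1.07,0,0.37],"fingers":1.5},
  {"angular":[0,0,0],"translation":[1.04,0,0.46],"fingers":1.5},
  {"angular":[0,0,0],"translation":[0.5,0,0.27],"fingers":1.5},
])

```text
time_s: 13.78
tool_pos: [0.4967, 0.0036, 0.0472]
eef_rot: [-0.464, 0.464, -0.534, 0.534]
contact_force: [-1.0, 3.4, 5.0]
gripper_width: 0.21
```

```bash
cat >> h.py <<'E'
def where():
    s,R=pose();p=s["tool_pos"][:2]-SP[:2]
    print("t",s["time_s"],s["tool_pos"],s["gripper_width"],"F",s["contact_force"],"M",s["moment"])
    print("seamer",p@xh[:2],p@yh[:2],"r",np.hypot(*p),"lever deg",np.degrees(np.arctan2(p@yh[:2],-(p@xh[:2]))),"crank deg",np.degrees(np.arctan2(p@xh[:2],p@yh[:2])))
E
python3 -c "from h import *;where()"
```

```text
t 13.775 [0.4967 0.0036 0.0472] 0.21003280707776456 F [-1.0129  3.4013  4.9894] M [0.7536 0.2543 0.1065]
seamer -0.09775686524963943 -0.09625734925781795 r 0.13719286420793797 lever deg -44.557175606080754 crank deg -134.5571756060808
```

Request:
servo_tool([
  {"angular":[0,0,0],"translation":[0.26,0,0.15],"fingers":1.5},
  {"angular":[0,0,0],"translation":[0.26,0,0.15],"fingers":1.5},
])

```text
time_s: 14.02
tool_pos: [0.498, 0.0008, 0.047]
eef_rot: [0.464, -0.463, 0.536, -0.532]
contact_force: [-5.0, 17.2, 8.4]
gripper_width: 0.208
```

Request:
servo_tool([
  {"angular":[0,0,0],"translation":[0.26,0,0.15],"fingers":1.5},
  {"angular":[0,0,0],"translation":[0.26,0,0.15],"fingers":1.5},
])

```text
time_s: 14.28
tool_pos: [0.4991, -0.0036, 0.0464]
eef_rot: [0.464, -0.463, 0.537, -0.531]
contact_force: [-7.3, 17.7, 7.6]
gripper_width: 0.301
```

```bash
python3 -c "from h import *;where()"
```

```text
t 14.275 [ 0.4991 -0.0036  0.0464] 0.30088023686248894 F [-7.2779 17.7017  7.5949] M [ 2.9252  1.0304 -0.0059]
seamer -0.09272119927401527 -0.10190529306524379 r 0.13777485093268974 lever deg -47.70168644982053 crank deg -137.70168644982053
```

Request:
servo_tool([
  {"angular":[0,0,0],"translation":[-0.3,0,-0.15],"fingers":3},
  {"angular":[0,0,0],"translation":[-0.1,0,0],"fingers":5},
  {"angular":[0,0,0],"translation":[0,0,0],"fingers":5},
  {"angular":[0,0,0],"translation":[0,0,0],"fingers":5},
  {"angular":[0,0,0],"translation":[0,-2.5,0],"fingers":5},
  {"angular":[0,0,0],"translation":[0,-6,0],"fingers":5},
  {"angular":[0,0,0],"translation":[0,-6,-2],"fingers":5},
  {"angular":[0,0,0],"translation":[0,-6,-2],"fingers":5},
  {"angular":[0,0,0],"translation":[0,-6,-2],"fingers":5},
  {"angular":[0,0,0],"translation":[0,0,-4],"fingers":5},
  {"angular":[0,0,0],"translation":[0,0,0],"fingers":5},
])

```text
time_s: 15.65
tool_pos: [0.4007, 0.0109, 0.3109]
eef_rot: [-0.465, 0.463, -0.533, 0.535]
contact_force: [0.5, 0.0, 0.0]
gripper_width: 0.527
```

Run:
```python
from h import *
where()
im=env.snapshot("top")[:,:,::-1];cv2.imwrite("pics/top7f.png",im)
cv2.imwrite(f"pics/top7.png",cv2.resize(im[170:310,190:390],None,fx=4,fy=4))
im2=env.snapshot("scene")[:,:,::-1]
cv2.imwrite(f"pics/scene7.png",cv2.resize(im2[190:345,255:445],None,fx=3.8,fy=3.8))
print(proj("top",sw(-.099,-.099,.085)))
```

```text
t 15.65 [0.4007 0.0109 0.3109] 0.5271975638674398 F [0.539  0.0483 0.0433] M [ 0.0277 -0.0076  0.012 ]
seamer -0.18886527988155113 -0.12731097699878655 r 0.22776781776432378 lever deg -33.98326140928758 crank deg -123.98326140928758
[[304.811  287.4799]]
```

View pics/top7.png

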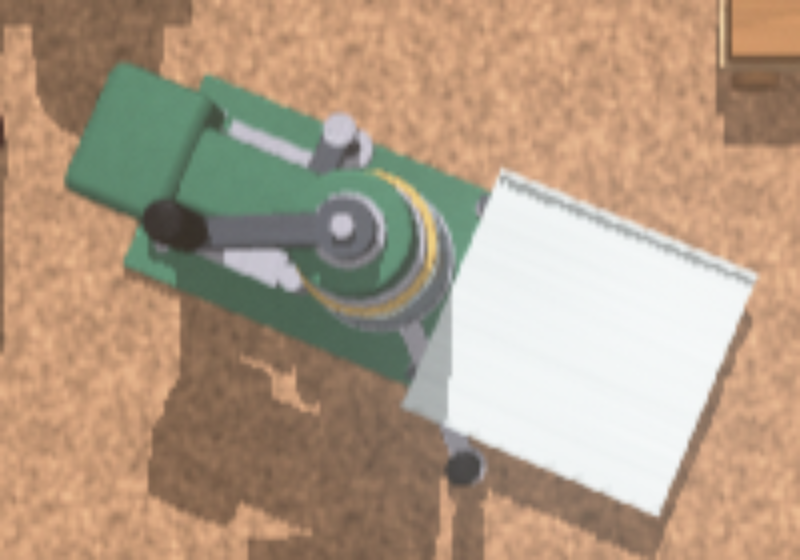

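View pics/scene7.png

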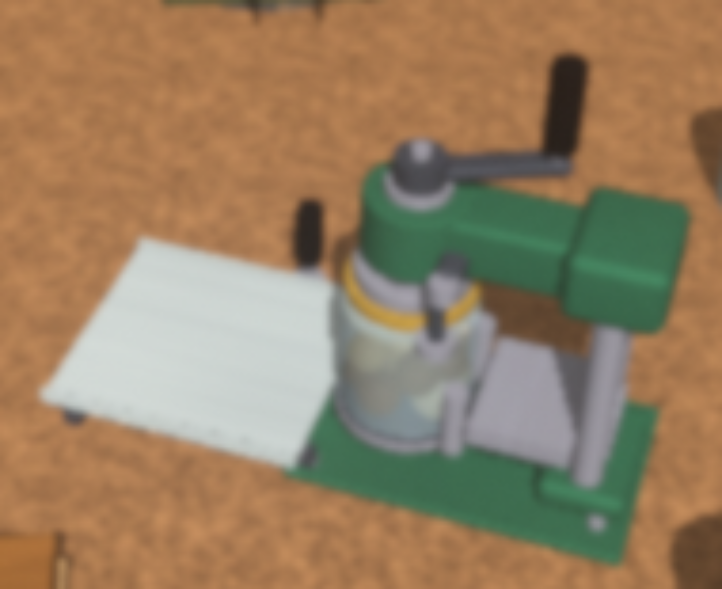

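Run:
```python
from h import *
im=cv2.imread("pics/top7f.png");H,S,V=cv2.split(cv2.cvtColor(im,cv2.COLOR_BGR2HSV))
print(V[218:236,222:246])
for p in [(231.5,225.3),(232.5,225.5)]:
    h=ray("top",p,.284)[0];d=h-SP[:2];print(h,np.hypot(*d),"crank deg",np.degrees(np.arctan2(d@xh[:2],d@yh[:2])))
h=sw(.08*np.sin(np.radians(-25)),.08*np.cos(np.radians(-25)),.31);print(h,proj("top",h-[0,0,.026]))
togo(h,RL)
```

```text
[[137 138 137 137 136 137 137 137 127 117 107  89 114 139 139 138 140 140
  140 142 140 140 142 141]
 [136 138 137 136 134 137 126 119 108  99  91  81 123 132 136 138 141 141
  141 142 141 142 142 140]
 [132 134 137 136 135 120  92  80  72  72  73  70  91 108 122 128 133 137
  142 142 142 141 141 140]
 [119 125 132 132 118  77  64  67  70  76  79  69  58  73  91 104 117 125
  134 138 143 141 140 140]
 [104 109 114 122  76  62  64  65  70  70  71  69  65  58  58  70  88 101
  114 123 131 135 137 140]
 [ 94  96 100 103  62  63  60  64  67  68  68  67  67  61  55  56  58  71
   87 105 111 115 123 127]
 [157 122  92  76  61  61  62  63  66  66  65  66  64  61  57  55  56  58
   62  87 101 102 106 107]
 [204 181 115  74  60  63  62  63  63  64  66  67  64  59  56  54  54  55
   58  77 108 110 111 111]
 [197 191 130 105  62  62  62  62  61  65  64  67  64  58  57  56  55  56
   57  70 111 111 110 112]
 [200 176 153 134  66  62  62  62  63  63  65  63  62  56  55  55  55  57
   55  60 110 109 112 112]
 [196 154 171 146 115  62  62  63  60  63  65  60  56  56  54  54  55  55
   56  60  99 11
[... 450 characters left out ...]
03  98  99  98  90  89  80  82  86 103
  106 118 126 125 123 123]
 [144 147 144 145 147 119  98 100 100 100  99  99  97  99 100 100 100  96
  100 111 119 127 131 136]
 [149 147 145 145 145 145 121 121 121  99  99  99  97 100 100  99  99  99
  101  98 100 113 119 125]]
[0.6214 0.1313] 0.07786932689958598 crank deg -25.484282476590643
[0.621  0.1294] 0.07595350338042571 crank deg -25.84485353356428
[0.622  0.1335 0.31  ] [[230.3882 225.0026]]
t 15.75 pos [0.4015 0.0107 0.3093] F [-0.3782 -0.0228  0.2972] grip 0.5294123949466182 q [-0.1069 -0.4986  2.0313 -0.0002  1.6083  1.6035]
world delta [0.2205 0.1227 0.0007] tool cm [-15.2204  -0.0627  20.1236] rotvec deg in tool [-0.0295  0.0005  0.0106]
```

Request:
servo_tool([
  {"angular":[0,0,0],"translation":[-3.04,-0.1,4.02],"fingers":5},
  {"angular":[0,0,0],"translation":[-3.04,-0.1,4.02],"fingers":5},
  {"angular":[0,0,0],"translation":[-3.04,0,4.02],"fingers":5},
  {"angular":[0,0,0],"translation":[-3.04,0,4.02],"fingers":5},
  {"angular":[0,0,0],"translation":[-3.04,0,4.02],"fingers":5},
  {"angular":[0,0,0],"translation":[0,0,0],"fingers":5},
])

```text
time_s: 16.5
tool_pos: [0.6236, 0.1345, 0.3069]
eef_rot: [0.462, -0.466, 0.535, -0.532]
contact_force: [-0.3, -0.5, -0.7]
gripper_width: 0.525
```

Run:
```python
from h import *
where();togo(np.array([.622,.133,.238]),RL)
cv2.imwrite("pics/scene8.png",cv2.resize(env.snapshot("scene")[140:300,300:500,::-1],None,fx=4,fy=3.7))
```

```text
t 16.5 [0.6236 0.1345 0.3069] 0.5252102507323658 F [-0.3363 -0.4764 -0.7284] M [0.0338 0.0866 0.0059]
seamer -0.03278141482313872 0.07411715682074459 r 0.08104303852273523 lever deg 66.1405837193206 crank deg -23.8594162806794
t 16.5 pos [0.6236 0.1345 0.3069] F [-0.3363 -0.4764 -0.7284] grip 0.5252102507323658 q [ 0.1284  0.0612  1.564  -0.      1.5228  1.8373]
world delta [-0.0016 -0.0015 -0.0689] tool cm [ 0.162   6.8879 -0.0918] rotvec deg in tool [0.3584 0.0894 0.1005]
```

View pics/scene8.png

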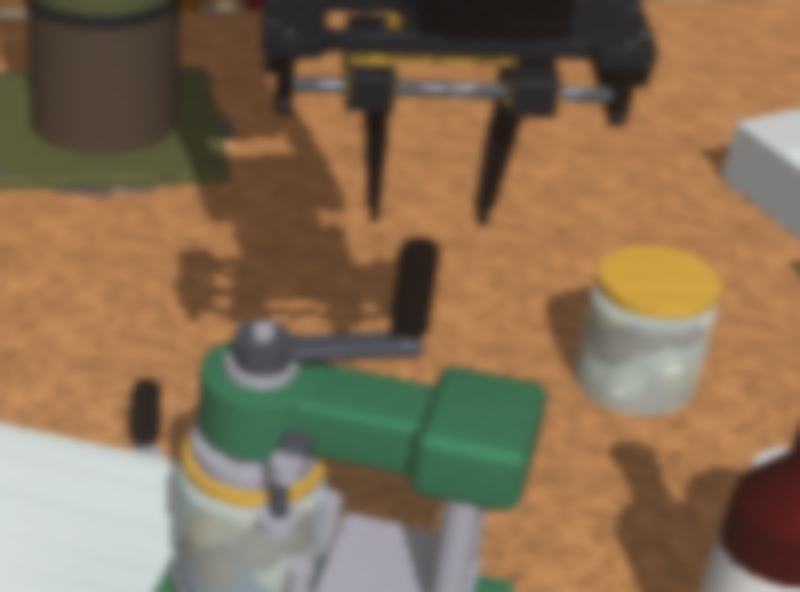

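Request:
servo_tool([
  {"angular":[0,0,0],"translation":[0.15,3.4,-0.09],"fingers":5},
  {"angular":[0,0,0],"translation":[0,3.4,0],"fingers":5},
  {"angular":[0,0,0],"translation":[0,0,0],"fingers":5},
  {"angular":[0,0,0],"translation":[0,0,0],"fingers":3},
  {"angular":[0,0,0],"translation":[0,0,0],"fingers":1.7},
  {"angular":[0,0,0],"translation":[0,0,0],"fingers":1.7},
  {"angular":[0,0,0],"translation":[0,0,0],"fingers":1.7},
], newtons=12)

```text
time_s: 17.42
tool_pos: [0.6214, 0.1341, 0.2453]
eef_rot: [0.466, -0.462, 0.534, -0.533]
contact_force: [0.8, 5.1, 2.0]
gripper_width: 0.229
```

Run:
```python
from h import *
where()
s,R=pose();r=.08;p0=s["tool_pos"]
pt=lambda d:SP+r*(np.sin(np.radians(d))*xh+np.cos(np.radians(d))*yh)
a=np.arange(-25,391,13.)
P=np.array([pt(d) for d in a]);
for d,v in zip(a[1:],np.round(RL.inv().apply(np.diff(P,axis=0))*100,2)): print(d,v)
```

```text
t 17.425 [0.6214 0.1341 0.2453] 0.22930466435491462 F [0.7873 5.111  2.0398] M [ 0.8162 -0.1281  0.0089]
seamer -0.03456501107953494 0.07282694419984666 r 0.08061329786341676 lever deg 64.61012149871377 crank deg -25.389878501286233
-12.0 [-0.1   0.    1.81]
1.0 [0.31 0.   1.79]
14.0 [0.7  0.   1.67]
27.0 [1.06 0.   1.47]
40.0 [1.36 0.   1.2 ]
53.0 [1.59 0.   0.86]
66.0 [1.75 0.   0.48]
79.0 [1.81 0.   0.07]
92.0 [ 1.78  0.   -0.34]
105.0 [ 1.66  0.   -0.73]
118.0 [ 1.45  0.   -1.08]
131.0 [ 1.17  0.   -1.38]
144.0 [ 0.83  0.   -1.61]
157.0 [ 0.45  0.   -1.76]
170.0 [ 0.04  0.   -1.81]
183.0 [-0.37  0.   -1.77]
196.0 [-0.76  0.   -1.65]
209.0 [-1.11  0.   -1.43]
222.0 [-1.4   0.   -1.15]
235.0 [-1.62  0.   -0.8 ]
248.0 [-1.76  0.   -0.42]
261.0 [-1.81  0.   -0.01]
274.0 [-1.77  0.    0.4 ]
287.0 [-1.63  0.    0.79]
300.0 [-1.41  0.    1.13]
313.0 [-1.12  0.    1.42]
326.0 [-0.77  0.    1.64]
339.0 [-0.39  0.    1.77]
352.0 [0.02 0.   1.81]
365.0 [0.43 0.   1.76]
378.0 [0.81 0.   1.62]
```

Request:
servo_tool([
  {"angular":[0,0,0],"translation":[-0.1,0,1.81],"fingers":1.7},
  {"angular":[0,0,0],"translation":[0.31,0,1.79],"fingers":1.7},
  {"angular":[0,0,0],"translation":[0.7,0,1.67],"fingers":1.7},
  {"angular":[0,0,0],"translation":[1.06,0,1.47],"fingers":1.7},
])

```text
time_s: 17.92
tool_pos: [0.6884, 0.1101, 0.2454]
eef_rot: [0.471, -0.458, 0.534, -0.532]
contact_force: [14.2, 19.8, -2.0]
gripper_width: 0.227
```

Run:
```python
from h import *
where()
cv2.imwrite("pics/scene9.png",cv2.resize(env.snapshot("scene")[140:300,300:500,::-1],None,fx=4,fy=3.7))
where()
```

```text
t 17.925 [0.6884 0.1101 0.2454] 0.22736412804610656 F [14.2482 19.776  -1.9508] M [ 3.1881 -2.1279 -0.3285]
seamer 0.036386445778709496 0.07717137864838096 r 0.0853193712992469 lever deg 115.24396305597377 crank deg 25.24396305597376
t 17.975 [0.6904 0.1084 0.2454] 0.23470527109974146 F [16.5738 16.5273 -1.8214] M [ 2.8179 -2.6055 -0.3168]
seamer 0.03893412215684221 0.07639045908587073 r 0.08574011959097097 lever deg 117.00669195567386 crank deg 27.006691955673865
```

View pics/scene9.png

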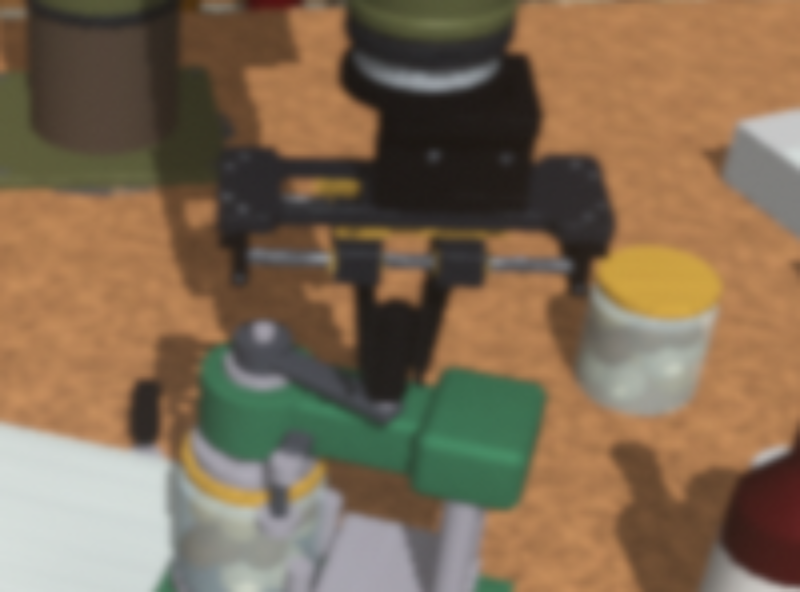

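Request:
servo_tool([
  {"angular":[0,0,0],"translation":[1.03,0,1.44],"fingers":1.7},
  {"angular":[0,0,0],"translation":[1.59,0,0.86],"fingers":1.7},
  {"angular":[0,0,0],"translation":[1.75,0,0.48],"fingers":1.7},
])

```text
time_s: 18.35
tool_pos: [0.7124, 0.0592, 0.2461]
eef_rot: [-0.47, 0.459, -0.53, 0.536]
contact_force: [13.8, 4.2, -1.6]
gripper_width: 0.229
```

```bash
sed -i 's/^SP=.*/SP=np.array([.6245,.0535,0])+.003*xh+.0037*yh/' h.py; python3 -c "from h import *;where()"
```

```text
t 18.35 [0.7124 0.0592 0.2461] 0.22921806971057532 F [13.8102  4.2095 -1.579 ] M [ 0.8252 -2.2663 -0.1197]
seamer 0.07558147141330651 0.03618447070306239 r 0.08379662726542905 lever deg 154.41732893817127 crank deg 64.41732893817128
```

Request:
servo_tool([
  {"angular":[0,0,0],"translation":[1.73,0,0.35],"fingers":1.7},
  {"angular":[0,0,0],"translation":[1.78,0,-0.34],"fingers":1.7},
  {"angular":[0,0,0],"translation":[1.66,0,-0.73],"fingers":1.7},
])

```text
time_s: 18.73
tool_pos: [0.694, 0.0069, 0.2456]
eef_rot: [-0.467, 0.461, -0.533, 0.534]
contact_force: [6.6, 5.7, 1.5]
gripper_width: 0.231
```

```bash
python3 -c "from h import *;where()"
```

```text
t 18.725 [0.694  0.0069 0.2456] 0.2314013087591527 F [6.6311 5.6836 1.5008] M [ 0.789  -0.8219 -0.195 ]
seamer 0.0792316396369776 -0.019113435166454175 r 0.08150445462320528 lever deg -166.43738545892649 crank deg 103.56261454107351
```

Request:
servo_tool([
  {"angular":[0,0,0],"translation":[1.45,0,-1.0],"fingers":1.7},
  {"angular":[0,0,0],"translation":[1.17,0,-1.38],"fingers":1.7},
  {"angular":[0,0,0],"translation":[0.83,0,-1.61],"fingers":1.7},
  {"angular":[0,0,0],"translation":[0.45,0,-1.76],"fingers":1.7},
])

```text
time_s: 19.23
tool_pos: [0.6313, -0.0253, 0.2453]
eef_rot: [-0.466, 0.462, -0.532, 0.536]
contact_force: [6.4, -0.8, -0.1]
gripper_width: 0.229
```

```bash
python3 -c "from h import *;where()"
```

```text
t 19.225 [ 0.6313 -0.0253  0.2453] 0.22874651137566684 F [ 6.4492 -0.7913 -0.1395] M [-0.0027 -0.9777 -0.074 ]
seamer 0.0343167978257779 -0.07341237884573407 r 0.08103715185521329 lever deg -115.05385396455843 crank deg 154.94614603544156
```

Request:
servo_tool([
  {"angular":[0,0,0],"translation":[0.04,0,-1.81],"fingers":1.7},
  {"angular":[0,0,0],"translation":[-0.37,0,-1.77],"fingers":1.7},
  {"angular":[0,0,0],"translation":[-0.76,0,-1.65],"fingers":1.7},
  {"angular":[0,0,0],"translation":[-1.11,0,-1.43],"fingers":1.7},
  {"angular":[0,0,0],"translation":[-1.4,0,-1.15],"fingers":1.7},
])

```text
time_s: 19.85
tool_pos: [0.5541, 0.0146, 0.2449]
eef_rot: [-0.457, 0.468, -0.532, 0.537]
contact_force: [-15.5, -22.0, 7.8]
gripper_width: 0.484
```

```bash
python3 -c "from h import *;where()"
```

```text
t 19.85 [0.5541 0.0146 0.2449] 0.48359763097597164 F [-15.4823 -21.9989   7.7661] M [-3.7487  2.3871 -0.5181]
seamer -0.05236641684982371 -0.06715675880625352 r 0.08516027164735214 lever deg -52.05418027397501 crank deg -142.05418027397502
```

Run:
```python
from h import *
cv2.imwrite("pics/scene10.png",cv2.resize(env.snapshot("scene")[150:310,260:460,::-1],None,fx=4,fy=3.7))
cv2.imwrite("pics/top10.png",cv2.resize(env.snapshot("top")[170:310,190:390,::-1],None,fx=4,fy=4))
where()
```

```text
t 19.95 [0.5526 0.0157 0.2449] 0.4707303870041488 F [-18.665  -21.6937   9.9435] M [-3.617   3.1722 -0.5965]
seamer -0.054248798951091304 -0.06675384972287961 r 0.0860174903171484 lever deg -50.9003014473754 crank deg -140.9003014473754
```

View pics/scene10.png

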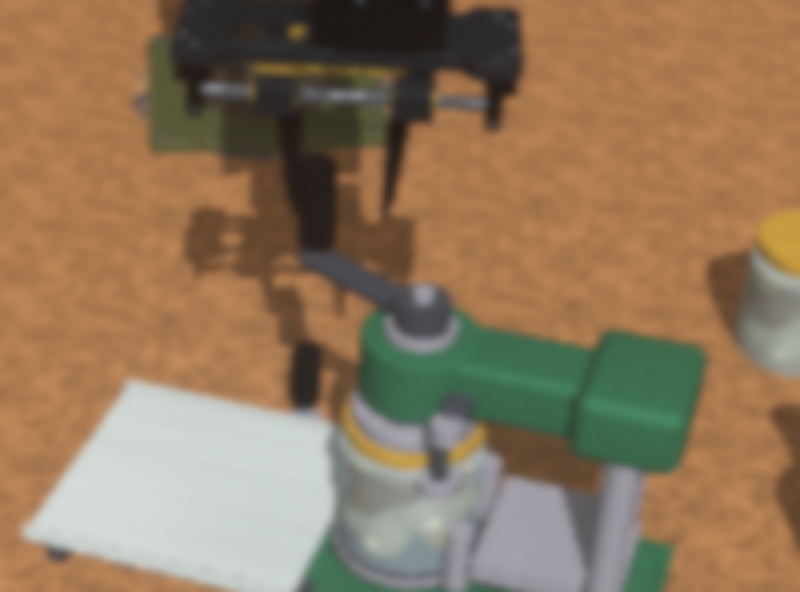

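View pics/top10.png

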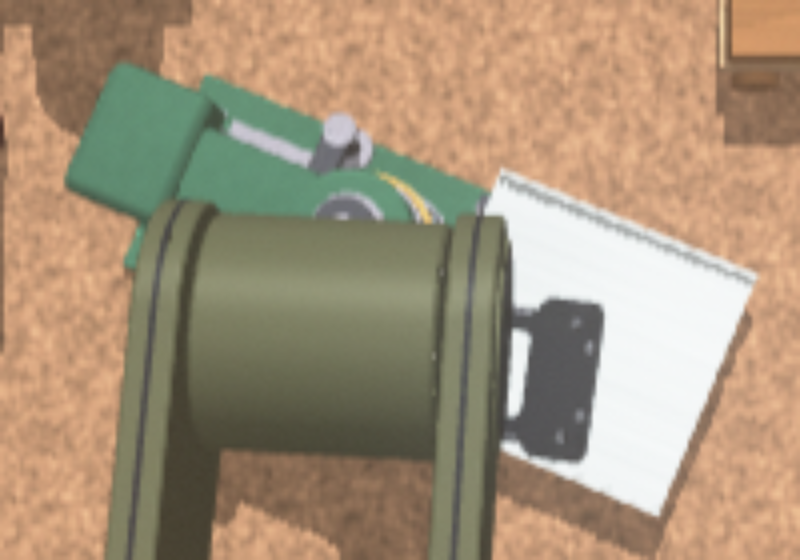

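Run:
```python
from h import *
for p,z in [((320,166),.284),((318,250),.220),((425,297),.23)]:
    q=ray("scene",np.array(p)/[4,3.7]+[260,150],z)[0];d=q-SP[:2];print(q,d@xh[:2],d@yh[:2],np.hypot(*d),"crank",np.degrees(np.arctan2(d@xh[:2],d@yh[:2])))
```

```text
[0.57   0.0026] -0.03305389944214549 -0.07197050719125615 0.07919794298905825 crank -155.332097538661
[0.5654 0.0027] -0.03732056936681819 -0.073656477522155 0.08257179650967522 crank -153.1293900301924
[0.6295 0.0552] 0.0009476442319683014 -0.0002042327023522158 0.0009694021802600203 crank 102.16214757181406
```

Request:
servo_tool([
  {"angular":[0,0,0],"translation":[0,0,0],"fingers":6.5},
  {"angular":[0,0,0],"translation":[0,0,0],"fingers":6.5},
])

```text
time_s: 20.2
tool_pos: [0.5571, 0.0211, 0.2445]
eef_rot: [-0.464, 0.464, -0.533, 0.534]
contact_force: [0.4, -0.5, 0.4]
gripper_width: 0.628
```

Run:
```python
from h import *
where();togo(np.array([.568,.0025,.2445]),RL)
cv2.imwrite("pics/scene11.png",cv2.resize(env.snapshot("scene")[150:310,260:460,::-1],None,fx=4,fy=3.7))
```

```text
t 20.2 [0.5571 0.0211 0.2445] 0.6275395076106491 F [ 0.375  -0.4962  0.4204] M [0.0543 0.0296 0.0302]
seamer -0.05220614986891815 -0.06006210469896609 r 0.07957976190593628 lever deg -49.00273925858534 crank deg -139.00273925858536
t 20.2 pos [0.5571 0.0211 0.2445] F [ 0.375  -0.4962  0.4204] grip 0.6275395076106491 q [-0.0582 -0.0988  1.8249 -0.0004  1.4142  1.653 ]
world delta [ 0.0109 -0.0186  0.    ] tool cm [ 1.6874 -0.0016  1.3428] rotvec deg in tool [-0.0694 -0.0451  0.019 ]
```

View pics/scene11.png

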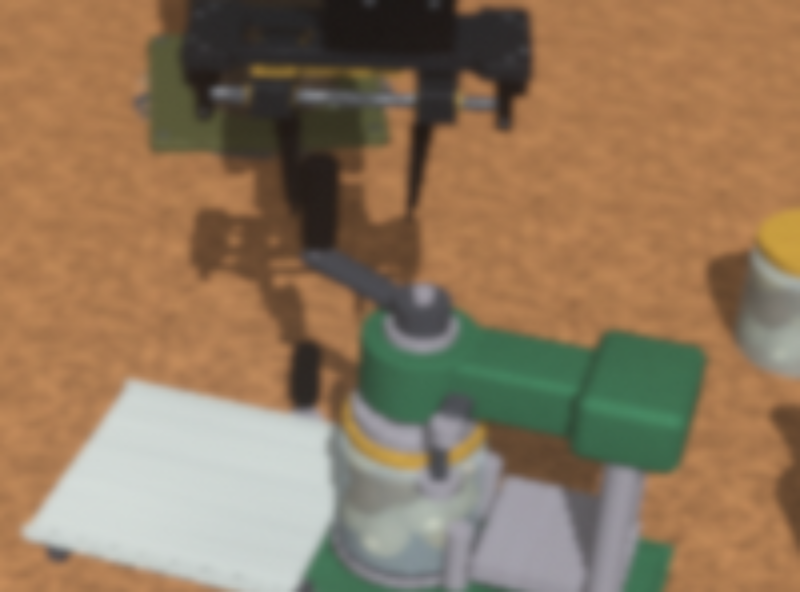

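Request:
servo_tool([
  {"angular":[0,0,0],"translation":[1.7,0,0],"fingers":6.5},
  {"angular":[0,0,0],"translation":[0,0,1.34],"fingers":6.5},
  {"angular":[0,0,0],"translation":[0,0,0],"fingers":3.5},
  {"angular":[0,0,0],"translation":[0,0,0],"fingers":1.5},
  {"angular":[0,0,0],"translation":[0,0,0],"fingers":1.5},
  {"angular":[0,0,0],"translation":[0,0,0],"fingers":1.5},
  {"angular":[0,0,0],"translation":[0,0,0],"fingers":1.5},
], newtons=30)

```text
time_s: 21.12
tool_pos: [0.5673, 0.0017, 0.2435]
eef_rot: [-0.463, 0.465, -0.533, 0.534]
contact_force: [-1.3, -4.4, 0.4]
gripper_width: 0.231
```

Run:
```python
from h import *
where()
pt=lambda d:SP+.08*(np.sin(np.radians(d))*xh+np.cos(np.radians(d))*yh)
a=np.arange(205,376,10.)
P=np.array([pt(d) for d in a]);
for d,v in zip(a[1:],np.round(RL.inv().apply(np.diff(P,axis=0))*100,2)): print(d,v)
cv2.imwrite("pics/scene12.png",cv2.resize(env.snapshot("scene")[150:310,260:460,::-1],None,fx=4,fy=3.7))
```

```text
t 21.125 [0.5673 0.0017 0.2435] 0.23110495182285723 F [-1.2862 -4.3863  0.4263] M [-0.2591  0.1337 -0.0179]
seamer -0.035161648739941785 -0.07381295464085574 r 0.08175997685251676 lever deg -64.52866845641475 crank deg -154.52866845641475
215.0 [-0.99  0.   -0.98]
225.0 [-1.15  0.   -0.8 ]
235.0 [-1.27  0.   -0.58]
245.0 [-1.35  0.   -0.36]
255.0 [-1.39  0.   -0.12]
265.0 [-1.39  0.    0.13]
275.0 [-1.35  0.    0.37]
285.0 [-1.26  0.    0.59]
295.0 [-1.14  0.    0.8 ]
305.0 [-0.98  0.    0.99]
315.0 [-0.8   0.    1.15]
325.0 [-0.58  0.    1.27]
335.0 [-0.36  0.    1.35]
345.0 [-0.12  0.    1.39]
355.0 [0.13 0.   1.39]
365.0 [0.37 0.   1.35]
375.0 [0.59 0.   1.26]
```

View pics/scene12.png

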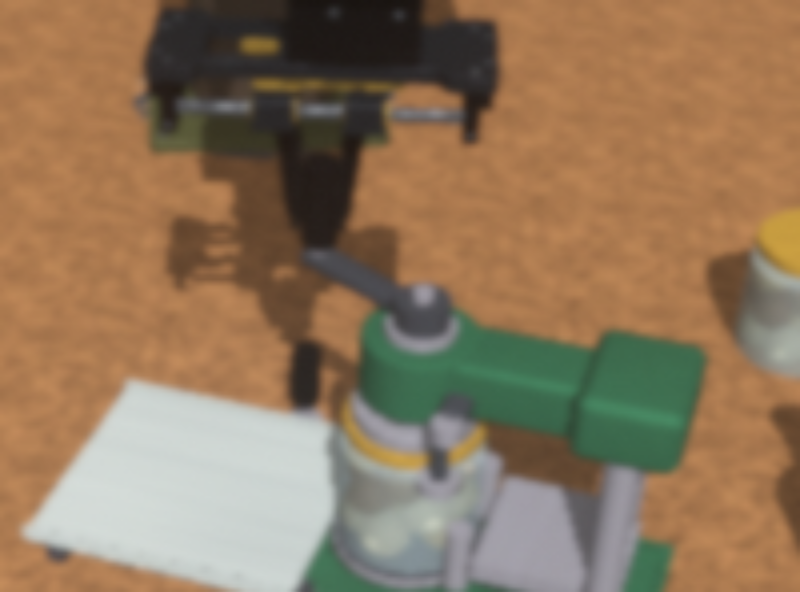

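Handle re-gripped squarely (23 mm opening). Continue, checking after a few rows.

Request:
servo_tool([
  {"angular":[0,0,0],"translation":[-0.99,0,-0.98],"fingers":1.5},
  {"angular":[0,0,0],"translation":[-1.15,0,-0.8],"fingers":1.5},
  {"angular":[0,0,0],"translation":[-1.27,0,-0.58],"fingers":1.5},
])

```text
time_s: 21.55
tool_pos: [0.5453, 0.0363, 0.2434]
eef_rot: [0.458, -0.468, 0.534, -0.534]
contact_force: [-17.2, -13.7, 6.0]
gripper_width: 0.229
```

```bash
python3 -c "from h import *;where()"
```

```text
t 21.55 [0.5453 0.0363 0.2434] 0.22939692776927392 F [-17.154  -13.7425   6.0178] M [-1.8914  2.6005 -0.3379]
seamer -0.06900297752549109 -0.05075977746168559 r 0.08566192803890929 lever deg -36.33883945045572 crank deg -126.33883945045572
```

Request:
servo_tool([
  {"angular":[0,0,0],"translation":[-1.2,0,-0.69],"fingers":1.5},
  {"angular":[0,0,0],"translation":[-1.39,0,-0.12],"fingers":1.5},
  {"angular":[0,0,0],"translation":[-1.39,0,0.13],"fingers":1.5},
])

```text
time_s: 21.92
tool_pos: [0.5461, 0.0789, 0.2432]
eef_rot: [0.461, -0.466, 0.534, -0.534]
contact_force: [-10.2, -6.0, 1.7]
gripper_width: 0.224
```

```bash
python3 -c "from h import *;where()"
```

```text
t 21.925 [0.5461 0.0789 0.2432] 0.22351815236727085 F [-10.1992  -5.9732   1.6693] M [-0.8609  1.315  -0.3569]
seamer -0.08505672466987142 -0.01119540014746575 r 0.08579034558753211 lever deg -7.498324713525843 crank deg -97.49832471352585
```

Request:
servo_tool([
  {"angular":[0,0,0],"translation":[-1.33,0,0.2],"fingers":1.5},
  {"angular":[0,0,0],"translation":[-1.26,0,0.59],"fingers":1.5},
  {"angular":[0,0,0],"translation":[-1.14,0,0.8],"fingers":1.5},
])

```text
time_s: 22.3
tool_pos: [0.5675, 0.114, 0.2429]
eef_rot: [0.462, -0.466, 0.534, -0.534]
contact_force: [-6.5, -5.3, 1.3]
gripper_width: 0.224
```

```bash
python3 -c "from h import *;where()"
```

```text
t 22.3 [0.5675 0.114  0.2429] 0.22438582816318867 F [-6.5422 -5.2741  1.2798] M [-0.6952  1.0167 -0.3068]
seamer -0.07921717583519218 0.02940833507043812 r 0.08449976993411827 lever deg 20.366781671619215 crank deg -69.63321832838079
```

Request:
servo_tool([
  {"angular":[0,0,0],"translation":[-0.98,0,0.99],"fingers":1.5},
  {"angular":[0,0,0],"translation":[-0.8,0,1.15],"fingers":1.5},
  {"angular":[0,0,0],"translation":[-0.58,0,1.27],"fingers":1.5},
])

```text
time_s: 22.68
tool_pos: [0.6045, 0.1322, 0.2427]
eef_rot: [0.461, -0.466, 0.534, -0.534]
contact_force: [-7.3, -9.4, 1.2]
gripper_width: 0.227
```

```bash
python3 -c "from h import *;where()"
```

```text
t 22.675 [0.6045 0.1322 0.2427] 0.2272105178417279 F [-7.3043 -9.4326  1.2013] M [-1.0773  0.8866 -0.2924]
seamer -0.052349092554252366 0.060719056829507775 r 0.08017001530197355 lever deg 49.23364602961595 crank deg -40.76635397038405
```

Request:
servo_tool([
  {"angular":[0,0,0],"translation":[-0.2,0,1.35],"fingers":1.5},
  {"angular":[0,0,0],"translation":[-0.12,0,1.39],"fingers":1.5},
  {"angular":[0,0,0],"translation":[0.13,0,1.39],"fingers":1.5},
  {"angular":[0,0,0],"translation":[0.37,0,1.35],"fingers":1.5},
])

```text
time_s: 23.18
tool_pos: [0.6587, 0.1276, 0.2426]
eef_rot: [0.464, -0.464, 0.536, -0.531]
contact_force: [-3.8, 9.9, -0.8]
gripper_width: 0.23
```

```bash
python3 -c "from h import *;where()"
```

```text
t 23.175 [0.6587 0.1276 0.2426] 0.22955765212005091 F [-3.834  9.912 -0.825] M [ 1.3626  0.679  -0.1923]
seamer -0.0007579305057037578 0.07785503554955812 r 0.07785872474600669 lever deg 89.4422345705384 crank deg -0.557765429461597
```

Request:
servo_tool([
  {"angular":[0,0,0],"translation":[0.3,0,0.75],"fingers":1.5},
  {"angular":[0,0,0],"translation":[0,0,0],"fingers":1.5},
  {"angular":[0,0,0],"translation":[0,0,0],"fingers":5},
  {"angular":[0,0,0],"translation":[0,0,0],"fingers":5},
  {"angular":[0,0,0],"translation":[0,0,0],"fingers":5},
  {"angular":[0,0,0],"translation":[0,-3.5,0],"fingers":5},
  {"angular":[0,0,0],"translation":[0,-4,0],"fingers":5},
  {"angular":[0,0,0],"translation":[0,0,-6],"fingers":5},
  {"angular":[0,0,0],"translation":[0,0,-6],"fingers":5},
  {"angular":[0,0,0],"translation":[0,0,-6],"fingers":5},
  {"angular":[0,0,0],"translation":[2,0,-6],"fingers":5},
])

```text
time_s: 24.55
tool_pos: [0.4256, 0.1343, 0.3188]
eef_rot: [-0.464, 0.464, -0.533, 0.533]
contact_force: [-0.4, -0.6, -0.4]
gripper_width: 0.524
```

Run:
```python
from h import *
where()
im=env.snapshot("top")[:,:,::-1];cv2.imwrite("pics/top13f.png",im)
cv2.imwrite(f"pics/top13.png",cv2.resize(im[170:310,190:390],None,fx=4,fy=4))
im2=env.snapshot("scene")[:,:,::-1]
cv2.imwrite(f"pics/scene13.png",cv2.resize(im2[190:345,255:445],None,fx=3.8,fy=3.8))
print((proj("top",sw(-.099,-.099,.085))-[190,170])*4)
for d in (0,5,10):
  print(d,(proj("top",sw(.08*np.sin(np.radians(d)),.08*np.cos(np.radians(d)),.284))-[190,170])*4)
```

```text
t 24.55 [0.4256 0.1343 0.3188] 0.5237636183067237 F [-0.3529 -0.5616 -0.4492] M [0.0228 0.0275 0.0191]
seamer -0.21768032131438428 -0.007783491227960874 r 0.21781943215248112 lever deg -2.0478253712698735 crank deg -92.04782537126988
[[455.444  462.7101]]
0 [[170.9789 140.8841]]
5 [[177.34   127.8736]]
10 [[184.7976 115.455 ]]
```

View pics/top13.png

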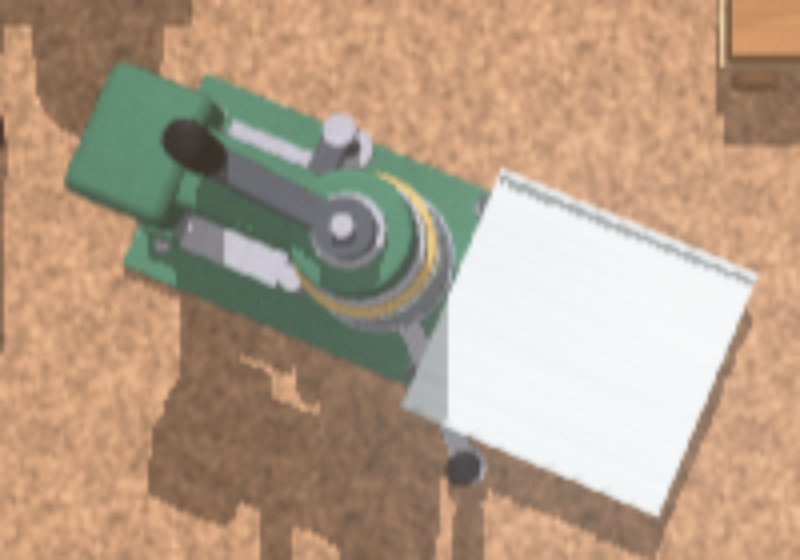

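View pics/scene13.png

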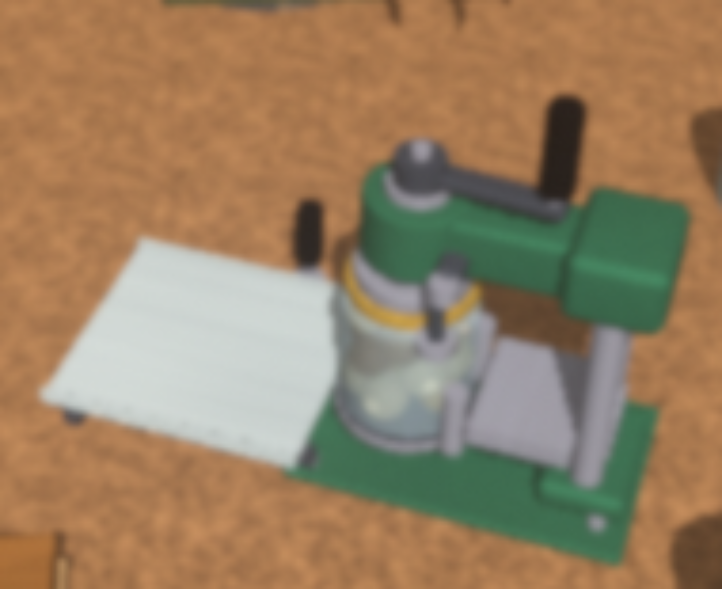

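Run:
```python
from h import *
print(ray("top",np.array([462,466])/4+[190,170],.085),sw(-.099,-.099,0))
togo(np.array([.498,.002,.2]),RL)
```

```text
[[ 0.4968 -0.0001]] [0.4987 0.0037 0.    ]
t 24.65 pos [0.423  0.1336 0.3188] F [-0.2837 -0.6333  0.4677] grip 0.5275102845468835 q [ 0.1849 -0.3945  1.9449 -0.0002  1.5898  1.8943]
world delta [ 0.075  -0.1316 -0.1188] tool cm [11.9978 11.8884  9.2321] rotvec deg in tool [-0.0762  0.054  -0.0162]
```

Request:
servo_tool([
  {"angular":[0,0,0],"translation":[4,0,3.08],"fingers":5},
  {"angular":[0,0,0],"translation":[4,0,3.08],"fingers":5},
  {"angular":[0,0,0],"translation":[4,0,3.08],"fingers":5},
  {"angular":[0,0,0],"translation":[0,5.5,0],"fingers":5},
  {"angular":[0,0,0],"translation":[0,5.5,0],"fingers":5},
  {"angular":[0,0,0],"translation":[0,5.5,0],"fingers":5},
  {"angular":[0,0,0],"translation":[0,0,0],"fingers":5},
])

```text
time_s: 25.52
tool_pos: [0.4991, 0.0024, 0.1486]
eef_rot: [0.461, -0.466, 0.536, -0.531]
contact_force: [0.5, 0.3, -0.1]
gripper_width: 0.525
```

Run:
```python
from h import *
togo(np.array([.498,.001,.046]),RL)
```

```text
t 25.525 pos [0.4991 0.0024 0.1486] F [ 0.4544  0.3213 -0.1126] grip 0.5252348962011881 q [-0.1027 -0.1575  2.0415 -0.0001  1.268   1.6082]
world delta [-0.0011 -0.0014 -0.1026] tool cm [ 0.1492 10.2613  0.0194] rotvec deg in tool [ 0.5933 -0.0224  0.0302]
```

Request:
servo_tool([
  {"angular":[0,0,0],"translation":[0.15,5,0],"fingers":5},
  {"angular":[0,0,0],"translation":[0,3,0],"fingers":5},
  {"angular":[0,0,0],"translation":[0,2.2,0],"fingers":5},
  {"angular":[0,0,0],"translation":[0,0,0],"fingers":3},
  {"angular":[0,0,0],"translation":[0,0,0],"fingers":1.5},
  {"angular":[0,0,0],"translation":[0,0,0],"fingers":1.5},
  {"angular":[0,0,0],"translation":[0,0,0],"fingers":1.5},
], newtons=12)

```text
time_s: 26.4
tool_pos: [0.5032, 0.0008, 0.0532]
eef_rot: [-0.465, 0.463, -0.533, 0.534]
contact_force: [0.3, 0.0, 3.0]
gripper_width: 0.207
```

Run:
```python
from h import *
where()
r=.14
pt=lambda d:SP+r*(-np.cos(np.radians(d))*xh+np.sin(np.radians(d))*yh)
a=np.arange(-45,17,5.)
P=np.array([pt(d) for d in a])
for d,v in zip(a[1:],np.round(RL.inv().apply(np.diff(P,axis=0))*100,2)): print(d,v)
```

```text
t 26.4 [0.5032 0.0008 0.0532] 0.20716590267355936 F [0.3294 0.0065 2.9632] M [-0.0884  0.1594 -0.0274]
seamer -0.09367274490103693 -0.09995253800692422 r 0.13698574010210104 lever deg -46.85760639204976 crank deg -136.85760639204975
-40.0 [-1.09  0.   -0.56]
-35.0 [-1.13  0.   -0.46]
-30.0 [-1.17  0.   -0.36]
-25.0 [-1.19  0.   -0.26]
-20.0 [-1.21  0.   -0.16]
-15.0 [-1.22  0.   -0.05]
-10.0 [-1.22  0.    0.06]
-5.0 [-1.21  0.    0.16]
0.0 [-1.19  0.    0.27]
5.0 [-1.16  0.    0.37]
10.0 [-1.13  0.    0.47]
15.0 [-1.08  0.    0.57]
```

Request:
servo_tool([
  {"angular":[0,0,0],"translation":[-1.09,0,-0.56],"fingers":1.5},
  {"angular":[0,0,0],"translation":[-1.13,0,-0.46],"fingers":1.5},
  {"angular":[0,0,0],"translation":[-1.17,0,-0.36],"fingers":1.5},
  {"angular":[0,0,0],"translation":[-1.19,0,-0.26],"fingers":1.5},
  {"angular":[0,0,0],"translation":[-1.21,0,-0.16],"fingers":1.5},
  {"angular":[0,0,0],"translation":[-1.22,0,-0.05],"fingers":1.5},
])

```text
time_s: 27.15
tool_pos: [0.4934, 0.0734, 0.0523]
eef_rot: [-0.464, 0.464, -0.533, 0.534]
contact_force: [-1.0, -3.8, 4.6]
gripper_width: 0.208
```

```bash
python3 -c "from h import *;where()"
```

```text
t 27.15 [0.4934 0.0734 0.0523] 0.2077585494315174 F [-0.979  -3.7826  4.6037] M [-0.4191  0.3129 -0.0988]
seamer -0.1313665107058962 -0.03709391571215635 r 0.13650318207977022 lever deg -15.768069221692175 crank deg -105.76806922169217
```

Request:
servo_tool([
  {"angular":[0,0,0],"translation":[-1.22,0,0.06],"fingers":1.5},
  {"angular":[0,0,0],"translation":[-1.21,0,0.16],"fingers":1.5},
  {"angular":[0,0,0],"translation":[-1.19,0,0.27],"fingers":1.5},
  {"angular":[0,0,0],"translation":[-1.16,0,0.37],"fingers":1.5},
  {"angular":[0,0,0],"translation":[-1.13,0,0.47],"fingers":1.5},
])

```text
time_s: 27.78
tool_pos: [0.5152, 0.1304, 0.0515]
eef_rot: [-0.464, 0.464, -0.534, 0.534]
contact_force: [-2.3, -2.6, 3.9]
gripper_width: 0.208
```

Request:
servo_tool([
  {"angular":[0,0,0],"translation":[-0.4,0,0.2],"fingers":1.5},
  {"angular":[0,0,0],"translation":[-0.4,0,0.2],"fingers":1.5},
])

```text
time_s: 28.02
tool_pos: [0.52, 0.1372, 0.0514]
eef_rot: [0.464, -0.464, 0.534, -0.534]
contact_force: [-1.9, -2.5, 5.4]
gripper_width: 0.207
```

```bash
python3 -c "from h import *;where()"
```

```text
t 28.025 [0.52   0.1372 0.0514] 0.20651096034698363 F [-1.8852 -2.4571  5.3548] M [-0.2508  0.4302 -0.1093]
seamer -0.13202103765451667 0.032093867014992374 r 0.1358660026767231 lever deg 13.663374850472552 crank deg -76.33662514952745
```

No stop felt yet (13.7°); nudge on to the stop.

Request:
servo_tool([
  {"angular":[0,0,0],"translation":[-0.35,0,0.2],"fingers":1.5},
  {"angular":[0,0,0],"translation":[0,0,0],"fingers":1.5},
])

```text
time_s: 28.28
tool_pos: [0.5217, 0.1394, 0.0513]
eef_rot: [-0.463, 0.465, -0.533, 0.533]
contact_force: [-3.3, -4.8, 5.8]
gripper_width: 0.209
```

Request:
servo_tool([
  {"angular":[0,0,0],"translation":[-0.3,0,0.15],"fingers":1.5},
  {"angular":[0,0,0],"translation":[0,0,0],"fingers":1.5},
])

```text
time_s: 28.52
tool_pos: [0.522, 0.1394, 0.051]
eef_rot: [-0.461, 0.468, -0.533, 0.534]
contact_force: [-8.9, -14.9, 9.8]
gripper_width: 0.205
```

```bash
python3 -c "from h import *;where()"
```

```text
t 28.525 [0.522  0.1394 0.051 ] 0.20492643196550334 F [ -8.8745 -14.9142   9.8423] M [-2.4196  1.5538  0.1329]
seamer -0.13102912253185894 0.0348660983808582 r 0.13558862698535076 lever deg 14.900794092007253 crank deg -75.09920590799275
```

Request:
servo_tool([
  {"angular":[0,0,0],"translation":[0.3,0,-0.15],"fingers":1.5},
  {"angular":[0,0,0],"translation":[0,0,0],"fingers":4},
  {"angular":[0,0,0],"translation":[0,0,0],"fingers":5},
  {"angular":[0,0,0],"translation":[0,0,0],"fingers":5},
  {"angular":[0,0,0],"translation":[0,-2.5,0],"fingers":5},
  {"angular":[0,0,0],"translation":[0,-6,0],"fingers":5},
  {"angular":[0,0,0],"translation":[0,-6,-4],"fingers":5},
  {"angular":[0,0,0],"translation":[0,-6,-4],"fingers":5},
  {"angular":[0,0,0],"translation":[4,-2,-4],"fingers":5},
  {"angular":[0,0,0],"translation":[4,0,0],"fingers":5},
  {"angular":[0,0,0],"translation":[4,0,0],"fingers":5},
  {"angular":[0,0,0],"translation":[0,0,0],"fingers":5},
  {"angular":[0,0,0],"translation":[0,0,0],"fingers":5},
])

```text
time_s: 30.15
tool_pos: [0.3975, 0.037, 0.2605]
eef_rot: [0.464, -0.464, 0.534, -0.533]
contact_force: [-0.1, -0.7, 0.5]
gripper_width: 0.525
```

Run:
```python
from h import *
where()
im=env.snapshot("top")[:,:,::-1];cv2.imwrite("pics/top14f.png",im)
cv2.imwrite(f"pics/top14.png",cv2.resize(im[170:310,190:390],None,fx=4,fy=4))
im2=env.snapshot("scene")[:,:,::-1];cv2.imwrite("pics/scene14f.png",im2)
cv2.imwrite(f"pics/scene14.png",cv2.resize(im2[190:345,255:445],None,fx=3.8,fy=3.8))
```

```text
t 30.15 [0.3975 0.037  0.2605] 0.5253904506465082 F [-0.0639 -0.7346  0.5099] M [0.0352 0.0069 0.0159]
seamer -0.2051079018274417 -0.10828539714886476 r 0.23193744550577175 lever deg -27.831525371797113 crank deg -117.83152537179713
```

View pics/top14.png

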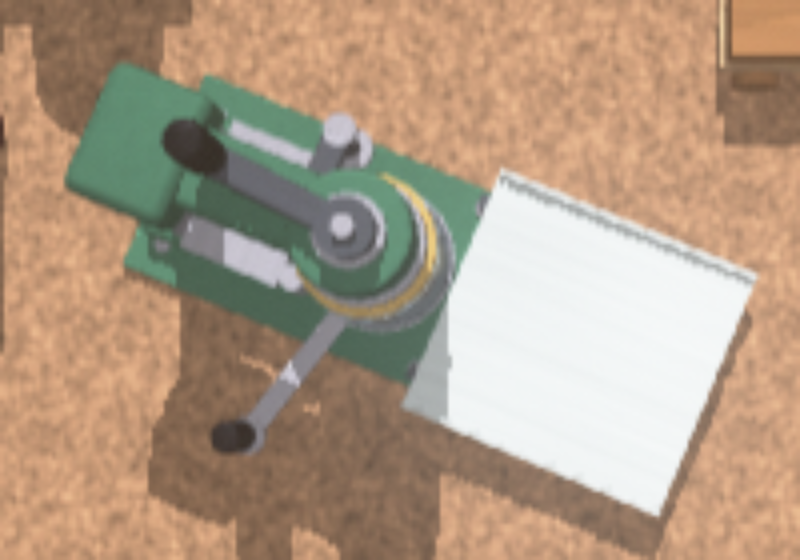

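View pics/scene14.png

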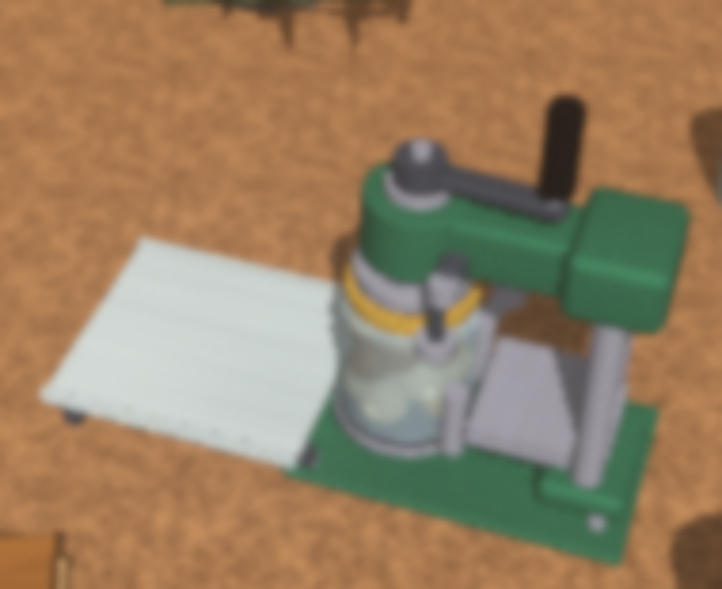

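View pics/top14f.png

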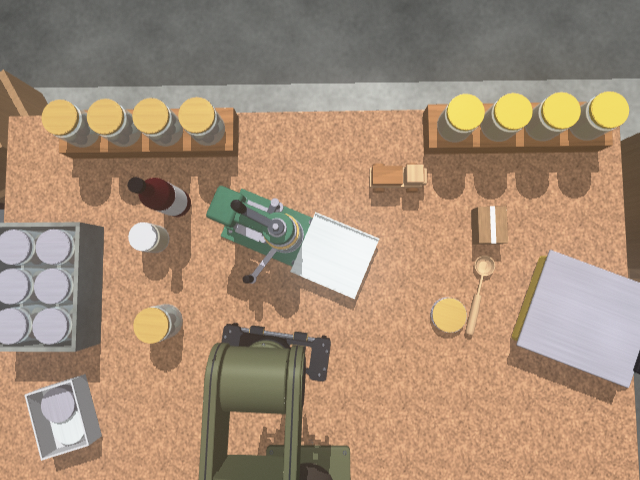

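```bash
python3 -c "
from plant import env
print(env.sign_off(), env.get_state()['contact_force'])"
```

```text
the job is handed in; nothing more can be done
the job is handed in; nothing more can be done
```

I did every step of the sealing sequence and handed the job in at about 30 s. The sign-off gives no verdict.

1. **Jar:** I slid it under the chuck with the gripper tilted 40° until it pressed on both posts at about 20 N.
2. **Clamp:** I swung the lever across until I felt the far stop at about -45°.
3. **Crank:** I wound it clockwise for its whole turn, to about 3° past the column.
4. **Release:** I swung the lever back until I felt its rest stop at about 15°, then cleared the arm.

**What went wrong on the way:**
- The crank handle slipped out of the pads at about 205°. I opened up, moved back onto it and re-gripped at 30 N instead of 12 N, then finished the turn.
- My first estimate of the spindle position was off by about 5 mm. I corrected it during the winding.
- Forces on the tool peaked at about 29 N.

**Last checks, from the final pictures:**
- The jar stands upright under the chuck.
- The lever is at rest and the crank arm is over the column.
- The other goods look unmoved.
- The arm touches nothing.

I judged the raising and letting-down of the jar only from the lever stops. The 5 mm lift was too small to measure in the pictures. An early fit to the partly hidden lid put the jar 3.4 mm off the axis. That agrees with the spindle correction, so I take it as my estimate being wrong, not the jar being out of place.

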